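Nest the emptied parts totes in the tilted stand

ROBOT

A 6-joint arm with a two-finger parallel gripper is mounted at the origin on the work surface. World frame = base frame: x ahead of the robot, y to its left, z up, the work surface at z = 0. Lengths are in m, angles in rad, forces in N, time in s.
With the tool pointing down it reaches from about 0.375 to 0.975 m from the base axis. Payload 3.8 kg.
Tool frame: the origin (TCP) lies midway between the tips of the shut fingers; the grasp point (between the pads) lies 19 mm behind it; z points along the fingers, y is the direction in which the jaws open and shut (so a half turn about z gives the same grasp; the last joint's range is limited). The gripper opens to 85 mm and grips with 20 to 120 N. Pads are 22 mm wide; open, the fingers measure 114 mm over their backs; the gripper's body (76 mm by 85 mm) begins 54 mm behind the grasp point. The pads swing forward as they close: fully open they stand 13 mm farther back than shut.
Start: joints at [-1.15, 0.264, 1.604, -0, 1.274, -0.037], TCP at [0.298, -0.605, 0.195] pointing down, gripper open.
Joint ranges: [-2.63, 2.63], [-0.94, 2.18], [0.31, 2.57], [-1.31, 4.45], [0, 2.66], [-2.55, 2.55]. Speed limits (rad/s): [2.57, 2.57, 3.14, 3.14, 3.14, 3.14].

INTERFACE

Orientations are given as a rotation vector (axis times angle).
In Python, from workcell import bot gives the robot as it stands.
- The arm moves only by the shell command python3 -m inch 'ROWS' [FORCE]. ROWS is JSON, a list of rows, each an object of numbers: "dx", "dy", "dz": the shift along the tool's x, y, z in m; "ax", "ay", "az": the turn, a rotation vector about the tool's x, y, z in degrees; "fingers": the opening, from -1 (shut) to 1 (fully open). A call has 1 to 20 rows; each row is the pose to reach, as a shift and turn from the pose measured when the call began, along the tool's axes at that moment; what a row does not reach only later rows make up. A row lasts 1/8 s, in which the tool goes at most 62.5 mm and 10.7 degrees, less where a joint would pass 70% of its speed; a pose out of reach is approached as far as the arm can. A call with a gripper value outside its range is refused whole. The fingers move at their own pace and stop on an object; FORCE is the grip in N (left out, the last holds). Time passes only in rows, so rows that repeat a pose let the fingers close. It gives the time, the measured TCP pose, the force and the opening at its end, in the units of the state.
- bot.read_state(): the state, without advancing time (a new reading comes with each control period).
- bot.read_camera(name): name is "side" or "top"; returns (picture, depth): 400x640x3 uint8, blue, green, red; 400x640 float32, m along the optical axis (not along the pixel's ray), 0 where there is no reading.
- bot.get_calibration(name): a dict with "intrinsics" (3x3 intrinsics, pixels), "view" (4x4, takes a point from world to camera coordinates). Camera axes: x right, y down, z forward; pixel columns grow to the right and rows downward; lengths in m; the calibration is good to about 2 mm. A picture is of the moment at which its call begins. get_calibration takes no time and is no camera call.
- bot.finish_job(): hands the job in, once; it reports no verdict.
Trained networks look in the newest picture that a camera, given by its name, has taken for a name from the list of things; names that differ only in an ending like _2 or _b are one class to them, and where a whole thing is asked for, a point or a joint stands for the part that bears it (a point fixed in the world has none). Each returns a list of dicts, best first, with "p" (0 to 1); they miss things now and then, are a little off and sometimes report something else, mostly with a low value. They report only what shows in the picture. A call takes as long as a camera call. They do not tell look-alikes from the thing itself.
- bot.masks_of(camera, thing): "region" (400x640 bool, what is visible of it) and "box" ([left, top, right, bottom] in pixels, round what is visible of it).
The state is a dict: "time": time; "q": joint angles; "joint_vel": joint speeds; "joint_torque": joint torques, N m; "tool_pos": TCP position; "tcp_rot": TCP orientation; "wrist_force": force on the tool from outside, world axes, zero at the start; "torque": the same for the moment, N m; "width": opening from 0.0 (shut) to 1.0 (fully open).
Only numpy, scipy, OpenCV 4.12 (cv2) and the standard library are available. Lean on these libraries where they do the work, as an engineer would, in place of code of your own. Each camera call takes 0.05 s, during which the arm holds its last target. There are 200 camera calls.

TASK

Clear this station: first lift the finned heat sink out of the middle-sized black tote and stand it upright in the shallow grey tray. Then put the empty middle tote into the largest tote, which is fixed on the tilted stand, and press it fully home past the spring clips, square on the floor. Only then nest the smallest tote fully home inside the middle one; leave the bottle and the reel where they stand.

Things in the scene. Friction and masses are not known exactly. Their poses are not given: they have to be found in the camera images.
- holder (a joint): tilt of the largest tote on its stand, rad: 0 is level, positive leans its mouth to its own -x side. It starts between 0.40 and 0.65 and is held by a stiff friction hinge about the stand's y axis, 90 mm above the bench.
- holder_floor (a point): centre of the inner floor of the largest tote (black, on the tilted stand); z out of its mouth. Inside 156 (x) by 116 mm (y), walls 4 mm thick, 45 mm high, then a flared lip to 52 mm. On each long side a bent spring leaf, 120 mm long, bulges 4.5 mm inwards 24 mm above the floor: a tote rests on the leaves about 28 mm up until pushed on down z with some 15 N, best on its floor's middle.
- middle_tote: loose black tote, outside 150 (x) by 110 mm (y), walls and floor 4 mm, straight, 55 mm high, then a lip flaring to 159 by 119 mm at 62 mm. Origin: centre of the underside; z out of the mouth. A grip tab (10 mm thick, x = 65 to 75 mm; 50 mm wide in y) at its +x end rises to 92 mm. Starts upright on the bench, heat sink inside. About 0.22 kg.
- middle_tab (a point): middle of the top edge of the middle tote's grip tab (x = 70 mm, z = 92 mm in the tote's frame); axes as the tote's.
- middle_floor (a point): centre of the inner floor of the middle tote, 4 mm above its underside; axes as the tote's. Inside it is 142 mm (x) by 102 mm (y) and 51 mm deep to the lip, but the tab leaves only 136 mm of the length (x from -71 to +65 mm) within 25 mm of the middle (y).
- small_tote: loose black tote, outside 126 (x) by 95 mm (y) by 62 mm high, walls and floor 4 mm, no lip. Origin: centre of the underside; z out of the mouth. A grip tab (10 mm thick, x = -63 to -53 mm; 50 mm wide in y) at its -x end rises to 105 mm. Starts upright, empty. About 0.18 kg. Nested, keep its tab at the end away from the middle tote's tab: fingers need the room.
- small_tab (a point): middle of the top edge of the small tote's grip tab (x = -58 mm, z = 105 mm in the tote's frame); axes as the tote's.
- heatsink: bare aluminium finned heat sink, 64 mm (x) by 28 mm (y) by 72 mm high, standing on the floor of the middle tote. Origin: centre of the underside; z up. About 0.22 kg.
- parts_tray: shallow grey tray fixed on the bench, outside 120 mm (x) by 140 mm (y) by 25 mm high, walls and floor 4 mm. Origin: centre of the underside.
- flux_bottle: bystander: white bottle, 44 mm across, 90 mm high; origin under its centre.
- solder_reel: bystander: steel reel, 64 mm across, 48 mm high, standing on one flange; origin under its centre.
Things that resemble listed ones, but are neither listed nor needed, are in the scene too. What is shaped like the middle_tote but yellow is not meant. What is shaped like the part that bears holder but purple is not meant.

How it is judged:
By the outcome, as a careful person would: the job done as asked, in the order asked, and still so for the second after the job is handed in, with the robot touching nothing.
It also fails if it takes over 72 s, if anything falls off the work surface, if the arm or the gripper's body presses on something with over 40 N, if the wrist force passes 120 N, or if a joint passes its speed limit or range.

## Working session

There is one attempt and no reset: what is moved stays moved. The work goes in short steps, Python scripts to look and compute and a shell command to move; the robot and the scene stay as the last step left them, time stands still between calls to the robot, and variables do not carry over. Pictures are saved under pics/ and viewed, about 8 in all and at most 12, crops included, and the job is handed in when it is done.

```bash
ls; mkdir -p pics; cat > h.py <<'E'
import numpy as np, cv2
from workcell import bot
from scipy.spatial.transform import Rotation as R
def cloud(cam):
    img,d=bot.read_camera(cam); c=bot.get_calibration(cam)
    K=np.array(c["intrinsics"]);V=np.linalg.inv(np.array(c["view"]))
    v,u=np.mgrid[:400,:640]
    P=np.stack([(u-K[0,2])/K[0,0]*d,(v-K[1,2])/K[1,1]*d,d],-1)@V[:3,:3].T+V[:3,3]
    P[d<=0]=np.nan
    return img,d,P
E
python3 - <<'E'
from h import *
ims=[]
for c in ["side","top"]:
    img,d,P=cloud(c); ims.append(img); np.save(f"P_{c}.npy",P)
    V=np.linalg.inv(np.array(bot.get_calibration(c)["view"])); print(c,V[:3,3].round(3),V[:3,2].round(3))
    for t in ["holder","middle_tote","small_tote","heatsink","parts_tray","flux_bottle","solder_reel"]:
        for m in bot.masks_of(c,t)[:3]:
            r=m["region"]; q=P[r]; q=q[~np.isnan(q[:,0])]
            print(t,round(m["p"],2),np.array(m["box"]).astype(int),r.sum(),np.percentile(q,[2,50,98],axis=0).round(3).tolist() if len(q) else None, img[r].mean(0).astype(int))
cv2.imwrite("pics/a.png",ims[0]);cv2.imwrite("pics/b.png",ims[1])
print(bot.read_state())
E
```

```text
pics
side [-0.028  0.607  0.678] [ 0.48  -0.622 -0.619]
holder 0.74 [239 130 324 172] 2508 [[0.51, -0.083, 0.092], [0.551, 0.01, 0.147], [0.685, 0.065, 0.188]] [50 45 42]
holder 0.62 [434 141 531 172] 710 [[0.11, -0.479, 0.002], [0.15, -0.322, 0.144], [0.303, -0.035, 0.285]] [130  76 103]
middle_tote 0.97 [268 310 369 400] 6646 [[0.127, 0.249, 0.003], [0.228, 0.309, 0.007], [0.292, 0.381, 0.091]] [ 44 208 221]
middle_tote 0.69 [187 249 257 334] 4314 [[0.35, 0.225, 0.003], [0.426, 0.333, 0.043], [0.521, 0.396, 0.092]] [37 31 28]
small_tote 0.77 [375 128 418 181] 1882 [[0.352, -0.361, 0.004], [0.432, -0.312, 0.041], [0.488, -0.215, 0.105]] [34 28 26]
small_tote 0.32 [190 251 259 337] 4244 [[0.35, 0.225, 0.004], [0.423, 0.331, 0.042], [0.52, 0.395, 0.092]] [35 31 29]
heatsink 0.95 [206 273 249 308] 1114 [[0.4, 0.282, 0.006], [0.425, 0.311, 0.059], [0.463, 0.335, 0.078]] [141 140 136]
parts_tray 0.64 [319 124 360 164] 1021 [[0.578, -0.333, 0.002], [0.625, -0.288, 0.008], [0.696, -0.192, 0.027]] [119 113 108]
parts_tray 0.35 [374 125 417 182] 1901 [[0.352, -0.362, 0.004], [0.432, -0.313, 
[... 1288 characters left out ...]
0.05]] [184 165 163]
{'time': 0.8, 'q': array([-1.14989928e+00,  2.63855043e-01,  1.60394956e+00,  1.60259580e-05,
        1.27376627e+00, -3.69174529e-02]), 'joint_vel': array([ 1.39432032e-05, -5.12405768e-04,  1.10880554e-03,  8.08960881e-04,
       -7.95078925e-04,  1.83212427e-04]), 'joint_torque': array([ 1.48510375e-03, -5.14972472e+01, -3.67695737e+01, -1.90396418e-04,
        3.49424681e-04,  2.03321503e-05]), 'tool_pos': array([ 0.29833532, -0.60549203,  0.19483734]), 'tcp_rot': array([3.05962770e+00, 7.12858155e-01, 3.01579688e-05]), 'wrist_force': array([-0.34473283,  0.69631376,  0.42567356]), 'torque': array([ 0.00236247, -0.00271637,  0.04008495]), 'width': 0.9998772141762352}
```

View pics/a.png

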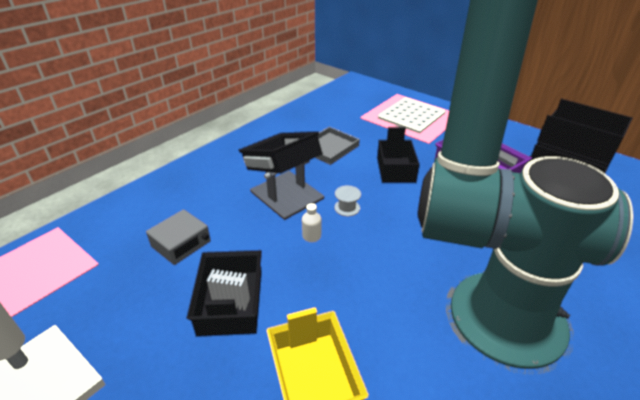

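View pics/b.png

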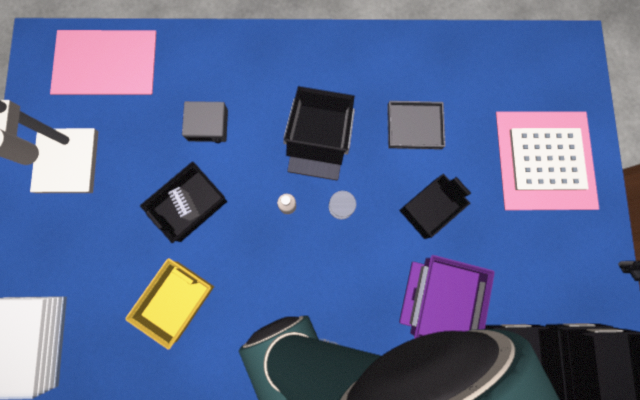

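Side view: middle tote with the heat sink at (226,290), holder at (282,150), tray at (335,145), small tote at (397,158); the yellow and purple ones are decoys. I'll fit models to the points now.

```bash
cat >> h.py <<'E'
from scipy.optimize import least_squares
def box(p,lo,hi):
    c=(np.array(lo)+hi)/2;h=(np.array(hi)-lo)/2;q=abs(p-c)-h
    return np.linalg.norm(np.maximum(q,0),axis=1)+np.minimum(q.max(1),0)
def tote(L,W,H,lip=None,tab=None,t=.004):  # inner L,W, z=0 underside, H wall top
    a,b=L/2,W/2
    bs=[([-a-t,-b-t,0],[a+t,b+t,t]),([-a-t,-b-t,0],[-a,b+t,H]),([a,-b-t,0],[a+t,b+t,H]),([-a-t,-b-t,0],[a+t,-b,H]),([-a-t,b,0],[a+t,b+t,H])]
    if lip:
        e=.003
        for z0 in (0,):
            A,B,z1=a+t+.0035,b+t+.0035,H+lip
            bs+=[([-A,-B,H],[-a-.001,B,z1]),([a+.001,-B,H],[A,B,z1]),([-A,-B,H],[A,-b-.001,z1]),([-A,b+.001,H],[A,B,z1])]
    if tab: bs.append(tab)
    return lambda p: np.min([box(p,*x) for x in bs],axis=0)
MID=tote(.142,.102,.055,.007,([.065,-.025,0],[.075,.025,.092]))
SML=tote(.118,.087,.062,None,([-.063,-.025,0],[-.053,.025,.105]))
HOL=tote(.156,.116,.049,.007)
TRAY=tote(.112,.132,.025)
HS=lambda p: abs(box(p,[-.032,-.014,0],[.032,.014,.072]))
def fit(sdf,pts,x0s,tilt=False):
    if len(pts)>1500: pts=pts[np.random.default_rng(0).choice(len(pts),1500,False)]
    def res(s):
        return sdf(rot(s).inv().apply(pts-s[:3]))
    def f(s): return res(full(s))
    full=lambda s: s if tilt else np.r_[s[:2],z0,s[2],0]
    best=None
    for x0 in x0s:
        x0=np.array(x0,float); z0=x0[2]
        s0=x0 if tilt else x0[[0,1,3]]
        r=least_squares(f,s0,loss="soft_l1",f_scale=.002,x_scale=[.01,.01,.01,.1,.1] if tilt else [.01,.01,.1])
        print("  cost",round(r.cost*1e6),full(r.x).round(4),"med",np.median(abs(r.fun)).round(4))
        if best is None or r.cost<best[0]: best=(r.cost,full(r.x))
    return best[1]
def rot(s): return R.from_euler("z",s[3])*R.from_euler("y",-s[4])
E
cat > m.py <<'E'
from h import *
A=[];C=[]
for c in ["side","top"]:
    img,d,P=cloud(c); k=~np.isnan(P[...,0]); A.append(P[k]);C.append(img[k].astype(int))
A=np.vstack(A);C=np.vstack(C); dark=C.max(1)<75
def sel(x0,x1,y0,y1,z0,z1,m): return A[(A[:,0]>x0)&(A[:,0]<x1)&(A[:,1]>y0)&(A[:,1]<y1)&(A[:,2]>z0)&(A[:,2]<z1)&m]
yaws=np.arange(8)*np.pi/4
print("mid");p=sel(.33,.54,.2,.41,.012,.12,dark); fit(MID,p,[[.43,.31,0,a,0] for a in yaws])
print("hs");p=sel(.39,.475,.27,.345,.05,.1,C.min(1)>100); print(len(p)); fit(HS,p,[[.43,.307,.004,a,0] for a in yaws[:4]])
print("small");p=sel(.33,.51,-.38,-.2,.012,.12,dark); fit(SML,p,[[.43,-.3,0,a,0] for a in yaws])
print("tray");p=sel(.56,.71,-.35,-.17,.01,.03,np.ones(len(A),bool)); fit(TRAY,p,[[.638,-.262,0,a,0] for a in (0,.2)])
print("hol");p=sel(.48,.72,-.1,.08,.07,.22,dark); print(len(p)); fit(HOL,p,[[.61,-.01,.1,a,.5] for a in yaws],True)
print("reel/bottle",np.median(sel(.38,.48,-.12,0,.04,.06,~dark),0),np.median(sel(.38,.48,.02,.12,.03,.1,~dark),0))
E
python3 m.py
```

```text
mid
  cost 7948 [ 0.4346  0.3081  0.     -0.805   0.    ] med 0.0012
  cost 34304 [0.4126 0.3032 0.     0.6383 0.    ] med 0.0093
  cost 743 [0.4372 0.3073 0.     2.3008 0.    ] med 0.0006
  cost 743 [0.4372 0.3073 0.     2.3008 0.    ] med 0.0006
  cost 743 [0.4372 0.3073 0.     2.3008 0.    ] med 0.0006
  cost 33626 [0.4146 0.3047 0.     3.7526 0.    ] med 0.0098
  cost 7969 [0.4345 0.3084 0.     5.4137 0.    ] med 0.0012
  cost 8021 [0.4344 0.3053 0.     5.443  0.    ] med 0.0011
hs
1040
  cost 2249 [0.4341 0.3076 0.004  0.4977 0.    ] med 0.0013
  cost 2249 [0.434  0.3076 0.004  0.4992 0.    ] med 0.0013
  cost 2249 [0.434  0.3076 0.004  0.4963 0.    ] med 0.0013
  cost 2249 [0.4341 0.3076 0.004  3.6389 0.    ] med 0.0013
small
  cost 13626 [ 0.421  -0.287   0.     -0.8878  0.    ] med 0.0015
  cost 991 [ 0.4239 -0.2906  0.      2.2559  0.    ] med 0.0007
  cost 991 [ 0.4239 -0.2906  0.      2.2559  0.    ] med 0.0007
  cost 991 [ 0.4239 -0.2906  0.      2.2559  0.    ] med 0.0007
  cost 991 [ 0.4239 -0.2906  0.      2.2559  0.    ] med 0.0007
  cost 28671 [ 0.4216 -0.287   0.   
[... 207 characters left out ...]
242  0.    ] med 0.0007
  cost 600 [ 0.6397 -0.263   0.     -0.0242  0.    ] med 0.0007
hol
5973
  cost 1765 [ 0.586  -0.0115  0.1007 -0.1763 -0.4342] med 0.0008
  cost 1730 [ 0.583  -0.011   0.102  -0.1781 -0.4307] med 0.0008
  cost 1730 [ 0.583  -0.0109  0.1019  2.9635  0.4301] med 0.0009
  cost 1730 [ 0.583  -0.0109  0.1019  2.9635  0.4301] med 0.0009
  cost 1976 [ 0.5858 -0.0101  0.1039  2.9297  0.4275] med 0.001
  cost 1730 [ 0.583  -0.011   0.102   2.9635  0.4307] med 0.0008
  cost 1730 [ 0.583  -0.011   0.102   2.9635  0.4307] med 0.0008
  cost 1730 [ 0.583  -0.0109  0.1019  6.1051 -0.4301] med 0.0009
reel/bottle [ 0.43027184 -0.06666453  0.04815092] [0.4265407  0.07214549 0.06165327]
```

```bash
cat >> h.py <<'E'
def Rdown(psi): # tool down, jaw axis (tool y) yaw psi
    x=[np.cos(psi+np.pi/2),np.sin(psi+np.pi/2),0];z=[0,0,-1]
    return R.from_matrix(np.column_stack([x,np.cross(z,x),z]))
def Rtote(s): # tool z=-tote z, tool y=-tote x
    return rot(s)*R.from_matrix(np.column_stack([[0,1,0],[-1,0,0],[0,0,-1]]).astype(float)) if False else rot(s)*R.from_matrix(np.column_stack([np.cross([-1,0,0],[0,0,-1]),[-1,0,0],[0,0,-1]]).astype(float))
def rows(*t):
    s=bot.read_state(); R0=R.from_rotvec(s["tcp_rot"]); p0=s["tool_pos"]
    print("t",s["time"],"p",p0.round(4),"F",s["wrist_force"].round(1),"w",round(s["width"],3),"q",s["q"].round(2))
    for p,Rt in t:
        d=R0.inv().apply(np.array(p)-p0); a=np.degrees((R0.inv()*Rt).as_rotvec())
        print("dx %.4f dy %.4f dz %.4f  ax %.2f ay %.2f az %.2f | dist %.3f ang %.0f"%(*d,*a,np.linalg.norm(d),np.linalg.norm(a)))
MIDP=np.array([.4372,.3073,0,2.3008,0]);SMP=np.array([.4239,-.2906,0,2.2559,0]);HOLP=np.array([.583,-.011,.102,2.9635,.4305])
HSP=np.array([.434,.3076,.004,.498,0])
def at(s,off): return s[:3]+rot(s).apply(off)
E
python3 - <<'E'
from h import *
r=Rdown(.498-np.pi/2)
rows(([.52,-.2,.3],r),([.52,.05,.3],r),([.434,.3076,.2],r),([.434,.3076,.041],r))
print(Rtote(MIDP).as_matrix().round(2))
E
```

```text
t 0.9 p [ 0.2983 -0.6055  0.1948] F [-0.4  0.9  0.3] w 1.001 q [-1.15  0.26  1.6   0.    1.27 -0.04]
dx 0.3781 dy -0.2658 dz -0.1052  ax 0.00 ay -0.00 az -2.30 | dist 0.474 ang 2
dx 0.4885 dy -0.4900 dz -0.1052  ax 0.00 ay -0.00 az -2.30 | dist 0.700 ang 2
dx 0.5252 dy -0.7591 dz -0.0052  ax 0.00 ay -0.00 az -2.30 | dist 0.923 ang 2
dx 0.5252 dy -0.7591 dz 0.1538  ax 0.00 ay -0.00 az -2.30 | dist 0.936 ang 2
[[ 0.75  0.67  0.  ]
 [ 0.67 -0.75  0.  ]
 [ 0.    0.   -1.  ]]
```

```bash
python3 -m inch '[{"dx":0.378,"dy":-0.266,"dz":-0.105,"az":-2.3,"fingers":0.3},{"dx":0.378,"dy":-0.266,"dz":-0.105,"az":-2.3,"fingers":0.3},{"dx":0.378,"dy":-0.266,"dz":-0.105,"az":-2.3,"fingers":0.3},{"dx":0.378,"dy":-0.266,"dz":-0.105,"az":-2.3,"fingers":0.3},{"dx":0.378,"dy":-0.266,"dz":-0.105,"az":-2.3,"fingers":0.3},{"dx":0.378,"dy":-0.266,"dz":-0.105,"az":-2.3,"fingers":0.3},{"dx":0.378,"dy":-0.266,"dz":-0.105,"az":-2.3,"fingers":0.3},{"dx":0.378,"dy":-0.266,"dz":-0.105,"az":-2.3,"fingers":0.3},{"dx":0.488,"dy":-0.49,"dz":-0.105,"az":-2.3,"fingers":0.3},{"dx":0.488,"dy":-0.49,"dz":-0.105,"az":-2.3,"fingers":0.3},{"dx":0.488,"dy":-0.49,"dz":-0.105,"az":-2.3,"fingers":0.3},{"dx":0.488,"dy":-0.49,"dz":-0.105,"az":-2.3,"fingers":0.3},{"dx":0.525,"dy":-0.759,"dz":-0.005,"az":-2.3,"fingers":0.3},{"dx":0.525,"dy":-0.759,"dz":-0.005,"az":-2.3,"fingers":0.3},{"dx":0.525,"dy":-0.759,"dz":-0.005,"az":-2.3,"fingers":0.3},{"dx":0.525,"dy":-0.759,"dz":-0.005,"az":-2.3,"fingers":0.3},{"dx":0.525,"dy":-0.759,"dz":-0.005,"az":-2.3,"fingers":0.3},{"dx":0.525,"dy":-0.759,"dz":-0.005,"az":-2.3,"fingers":0.3},{"dx":0.525,"dy":-0.759,"dz":-0.005,"az":-2.3,"fingers":0.3}]'
python3 - <<'E'
from h import *
r=Rdown(.498-np.pi/2)
rows(([.434,.3076,.041],r))
E
```

```text
t 0.9 p [ 0.2983 -0.6055  0.1948] F [-0.4  0.9  0.3] w 1.001 q [-1.15  0.26  1.6   0.    1.27 -0.04]
dx 0.5252 dy -0.7591 dz 0.1538  ax 0.00 ay -0.00 az -2.30 | dist 0.936 ang 2invalid input at $[0]: expected keys dx, dy, dz, ax, ay, az, fingers
```

```bash
python3 -m inch '[{"dx":0.378,"dy":-0.266,"dz":-0.105,"ax":0,"ay":0,"az":-2.3,"fingers":0.3},{"dx":0.378,"dy":-0.266,"dz":-0.105,"ax":0,"ay":0,"az":-2.3,"fingers":0.3},{"dx":0.378,"dy":-0.266,"dz":-0.105,"ax":0,"ay":0,"az":-2.3,"fingers":0.3},{"dx":0.378,"dy":-0.266,"dz":-0.105,"ax":0,"ay":0,"az":-2.3,"fingers":0.3},{"dx":0.378,"dy":-0.266,"dz":-0.105,"ax":0,"ay":0,"az":-2.3,"fingers":0.3},{"dx":0.378,"dy":-0.266,"dz":-0.105,"ax":0,"ay":0,"az":-2.3,"fingers":0.3},{"dx":0.378,"dy":-0.266,"dz":-0.105,"ax":0,"ay":0,"az":-2.3,"fingers":0.3},{"dx":0.378,"dy":-0.266,"dz":-0.105,"ax":0,"ay":0,"az":-2.3,"fingers":0.3},{"dx":0.488,"dy":-0.49,"dz":-0.105,"ax":0,"ay":0,"az":-2.3,"fingers":0.3},{"dx":0.488,"dy":-0.49,"dz":-0.105,"ax":0,"ay":0,"az":-2.3,"fingers":0.3},{"dx":0.488,"dy":-0.49,"dz":-0.105,"ax":0,"ay":0,"az":-2.3,"fingers":0.3},{"dx":0.488,"dy":-0.49,"dz":-0.105,"ax":0,"ay":0,"az":-2.3,"fingers":0.3},{"dx":0.525,"dy":-0.759,"dz":-0.005,"ax":0,"ay":0,"az":-2.3,"fingers":0.3},{"dx":0.525,"dy":-0.759,"dz":-0.005,"ax":0,"ay":0,"az":-2.3,"fingers":0.3},{"dx":0.525,"dy":-0.759,"dz":-0.005,"ax":0,"ay":0,"az":-2.3,"fingers":0.3},{"dx":0.525,"dy":-0.759,"dz":-0.005,"ax":0,"ay":0,"az":-2.3,"fingers":0.3},{"dx":0.525,"dy":-0.759,"dz":-0.005,"ax":0,"ay":0,"az":-2.3,"fingers":0.3},{"dx":0.525,"dy":-0.759,"dz":-0.005,"ax":0,"ay":0,"az":-2.3,"fingers":0.3}]'
python3 - <<'E'
from h import *
r=Rdown(.498-np.pi/2)
rows(([.434,.3076,.041],r))
E
```

```text
time: 3.15
tool_pos: [0.4318, 0.309, 0.1982]
tcp_rot: [3.043, 0.78, -0.004]
wrist_force: [0.1, 0.0, 0.4]
width: 0.651
t 3.15 p [0.4318 0.309  0.1982] F [0.1 0.  0.4] w 0.651 q [ 0.57 -0.01  1.9   0.    1.25  1.64]
dx 0.0017 dy 0.0023 dz 0.1572  ax -0.01 ay 0.16 az 0.23 | dist 0.157 ang 0
```

```bash
python3 -m inch '[{"dx":0.0017,"dy":0.0023,"dz":0.06,"ax":0,"ay":0.16,"az":0.2,"fingers":0.3},{"dx":0.0017,"dy":0.0023,"dz":0.12,"ax":0,"ay":0.16,"az":0.2,"fingers":0.3},{"dx":0.0017,"dy":0.0023,"dz":0.157,"ax":0,"ay":0.16,"az":0.2,"fingers":0.3},{"dx":0.0017,"dy":0.0023,"dz":0.157,"ax":0,"ay":0.16,"az":0.2,"fingers":0.3},{"dx":0.0017,"dy":0.0023,"dz":0.157,"ax":0,"ay":0.16,"az":0.2,"fingers":-1},{"dx":0.0017,"dy":0.0023,"dz":0.157,"ax":0,"ay":0.16,"az":0.2,"fingers":-1},{"dx":0.0017,"dy":0.0023,"dz":0.157,"ax":0,"ay":0.16,"az":0.2,"fingers":-1},{"dx":0.0017,"dy":0.0023,"dz":0.157,"ax":0,"ay":0.16,"az":0.2,"fingers":-1}]' 50
python3 - <<'E'
from h import *
r=Rdown(.498-np.pi/2)
s=bot.read_state()["tool_pos"]
rows(([*s[:2],.30],r),([.52,.05,.30],r),([.60,-.2,.3],r),([.64,-.263,.2],r))
E
```

```text
time: 4.15
tool_pos: [0.4347, 0.308, 0.0423]
tcp_rot: [-3.044, -0.775, -0.003]
wrist_force: [-0.5, -0.4, 0.8]
width: 0.002
t 4.15 p [0.4347 0.308  0.0423] F [-0.5 -0.4  0.8] w 0.002 q [0.57 0.14 2.05 0.   0.94 1.64]
dx 0.0005 dy -0.0001 dz -0.2577  ax -0.02 ay -0.11 az 0.03 | dist 0.258 ang 0
dx -0.0480 dy 0.2673 dz -0.2579  ax -0.02 ay -0.11 az 0.03 | dist 0.375 ang 0
dx -0.0973 dy 0.5252 dz -0.2580  ax -0.02 ay -0.11 az 0.03 | dist 0.593 ang 0
dx -0.0924 dy 0.5996 dz -0.1581  ax -0.02 ay -0.11 az 0.03 | dist 0.627 ang 0
```

```bash
python3 - <<'E'
from h import *
i,d,P=cloud("side"); j,d2,P2=cloud("top")
a=cv2.resize(i[230:350,150:310],None,fx=4,fy=4); b=cv2.resize(j[150:260,110:250],None,fx=2.7,fy=2.7)
b=cv2.copyMakeBorder(b,0,max(0,a.shape[0]-b.shape[0]),0,0,0)
o=np.hstack([a,b[:a.shape[0]]]);print(o.shape); cv2.imwrite("pics/c.png",cv2.resize(o,(800,int(o.shape[0]*800/o.shape[1]))))
E
```

```text
(480, 1018, 3)
```

View pics/c.png

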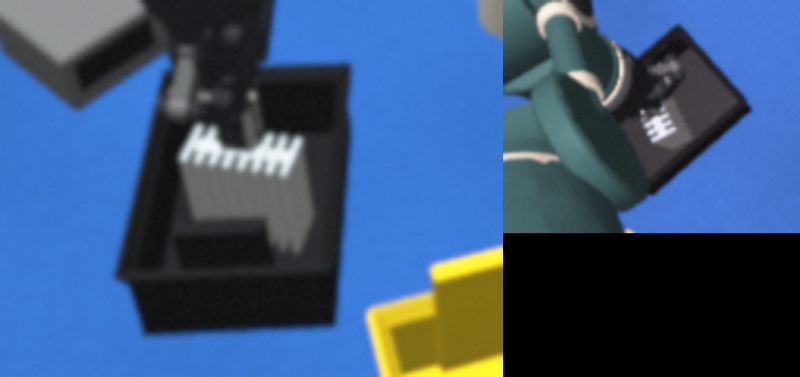

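```bash
python3 - <<'E'
from h import *
for c in ["side","top"]:
    img,d,P=cloud(c); V=np.array(bot.get_calibration(c)["view"]);K=np.array(bot.get_calibration(c)["intrinsics"])
    q=V@[.4347,.308,.0423,1]; print(c,"TCP px",(K@q[:3]/q[2])[:2].round(), "z60",(lambda q:(K@q[:3]/q[2])[:2].round())(V@[.4347,.308,.0613,1]))
    ms=bot.masks_of(c,"heatsink")
    for m in ms[:1]:
        for n,Q in (("now",P),("before",np.load(f"P_{c}.npy"))):
            p=Q[m["region"]]; p=p[(p[:,2]>.066)&(p[:,2]<.085)] 
            r=cv2.minAreaRect(p[:,:2].astype(np.float32)); print(n,m["p"],len(p),r,np.percentile(p,[5,50,95],axis=0).round(3).tolist())
E
```

```text
side TCP px [229. 289.] z60 [228. 282.]
now 0.95 382 ((0.4332650899887085, 0.3094565272331238), (0.06489472836256027, 0.030075863003730774), 29.068178176879883) [[0.403, 0.29, 0.068], [0.426, 0.313, 0.075], [0.459, 0.331, 0.078]]
before 0.95 387 ((0.43371400237083435, 0.30999472737312317), (0.06536678224802017, 0.029241550713777542), 28.679372787475586) [[0.403, 0.29, 0.067], [0.427, 0.313, 0.075], [0.459, 0.331, 0.078]]
top TCP px [184. 203.] z60 [182. 201.]
now 0.66 123 ((0.4173122048377991, 0.3007861375808716), (0.02991105057299137, 0.02858925238251686), 28.298307418823242) [[0.401, 0.286, 0.067], [0.415, 0.299, 0.074], [0.431, 0.312, 0.078]]
before 0.66 126 ((0.41684484481811523, 0.30078238248825073), (0.029573187232017517, 0.028696183115243912), 31.121726989746094) [[0.401, 0.286, 0.068], [0.415, 0.299, 0.074], [0.432, 0.313, 0.077]]
```

```bash
python3 - <<'E'
from h import *
A=[]
for c in ["side","top"]:
    img,d,P=cloud(c); A.append(P[~np.isnan(P[...,0])])
A=np.vstack(A)
Rt=R.from_rotvec(bot.read_state()["tcp_rot"]);t=bot.read_state()["tool_pos"]
L=Rt.inv().apply(A-t)  # tool frame
k=(abs(L[:,:2])<.06).all(1)
for z0 in np.arange(-.12,.03,.01):
    q=L[k&(L[:,2]>z0)&(L[:,2]<z0+.01)]
    if len(q): print("tool z %.2f n %d"%(z0,len(q)),"x",np.percentile(q[:,0],[2,50,98]).round(3),"y",np.percentile(q[:,1],[2,25,50,75,98]).round(3))
E
```

```text
tool z -0.12 n 124 x [-0.018 -0.013 -0.006] y [-0.052 -0.017  0.006  0.038  0.055]
tool z -0.11 n 150 x [-0.018 -0.012  0.008] y [-0.045 -0.015 -0.003  0.033  0.046]
tool z -0.10 n 119 x [-0.013 -0.011  0.008] y [-0.036 -0.015  0.01   0.026  0.038]
tool z -0.09 n 105 x [-0.014 -0.012  0.006] y [-0.031 -0.01  -0.003  0.014  0.03 ]
tool z -0.08 n 31 x [-0.013 -0.011 -0.007] y [-0.012 -0.004  0.001  0.006  0.014]
tool z -0.07 n 53 x [-0.012 -0.008  0.006] y [-0.013 -0.011 -0.005 -0.     0.012]
tool z -0.06 n 78 x [-0.034 -0.008  0.006] y [-0.059 -0.012 -0.008 -0.     0.013]
tool z -0.05 n 52 x [-0.012 -0.009  0.004] y [-0.013 -0.01  -0.005  0.003  0.013]
tool z -0.04 n 406 x [-0.032 -0.013  0.032] y [-0.016 -0.01  -0.005  0.002  0.012]
tool z -0.03 n 385 x [-0.059 -0.014  0.058] y [-0.055 -0.015 -0.008  0.009  0.053]
tool z -0.02 n 475 x [-0.059 -0.014  0.059] y [-0.056 -0.016 -0.009  0.01   0.055]
tool z -0.01 n 227 x [-0.056  0.004  0.059] y [-0.06  -0.015 -0.012 -0.002  0.021]
tool z -0.00 n 263 x [-0.058 -0.001  0.059] y [-0.057 -0.015 -0.01   0.004  0.046]
tool z 0.01 n 227 x [-0.059 -0.014  0.059] y [-0.053 -0.014 -0.007  0.011  0.048]
tool z 0.02 n 201 x [-0.059 -0.03   0.058] y [-0.047 -0.016 -0.005  0.01   0.056]
```

```bash
python3 - <<'E'
from h import *
a=cv2.imread("pics/a.png")[265:315,195:260]; i,_,_=cloud("side"); c=i[265:315,195:260]
b=cv2.imread("pics/b.png")[180:225,160:210]
z=lambda m:cv2.resize(m,(390,295),interpolation=cv2.INTER_CUBIC)
cv2.imwrite("pics/d.png",np.vstack([np.hstack([z(a),z(c)]),np.hstack([z(b),z(b)*0])]))
E
```

```text
(no output)
```

View pics/d.png

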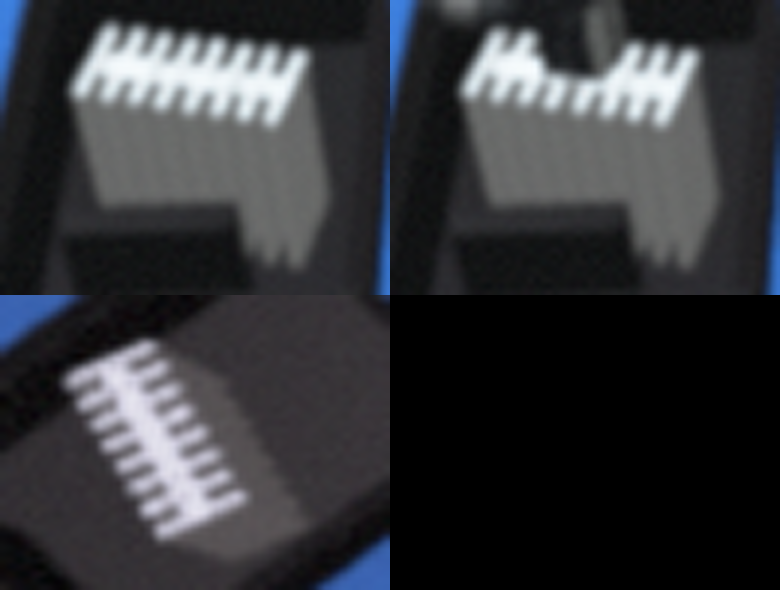

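```bash
python3 -m inch '[{"dx":0,"dy":0,"dz":-0.005,"ax":0,"ay":0,"az":0,"fingers":-1},{"dx":0,"dy":0,"dz":-0.012,"ax":0,"ay":0,"az":0,"fingers":-1},{"dx":0,"dy":0,"dz":-0.02,"ax":0,"ay":0,"az":0,"fingers":-1},{"dx":0,"dy":0,"dz":-0.02,"ax":0,"ay":0,"az":0,"fingers":-1}]'
cat > hs.py <<'E'
from h import *
img,d,P=cloud("side")
for m in bot.masks_of("side","heatsink")[:1]:
    p=P[m["region"]]; h=np.nanpercentile(p[:,2],98); p=p[p[:,2]>h-.012]
    print("HS",m["p"],len(p),"top",h,cv2.minAreaRect(p[:,:2].astype(np.float32)))
E
python3 hs.py
```

```text
time: 5.1
tool_pos: [0.4349, 0.3082, 0.0624]
tcp_rot: [-3.044, -0.775, -0.003]
wrist_force: [0.1, -0.2, -0.5]
width: -0.005
HS 0.76 454 top 0.07824271009052437 ((0.42107003927230835, 0.3280363082885742), (0.0687558650970459, 0.07413354516029358), 30.089296340942383)
```

```bash
python3 -m inch '[{"dx":0,"dy":0,"dz":-0.05,"ax":0,"ay":0,"az":0,"fingers":-1},{"dx":0,"dy":0,"dz":-0.08,"ax":0,"ay":0,"az":-10,"fingers":0.6},{"dx":0,"dy":0,"dz":-0.08,"ax":0,"ay":0,"az":-20,"fingers":0.6},{"dx":0,"dy":0,"dz":-0.08,"ax":0,"ay":0,"az":-30,"fingers":0.64},{"dx":0,"dy":0,"dz":-0.08,"ax":0,"ay":0,"az":-40,"fingers":0.64},{"dx":0,"dy":0,"dz":-0.08,"ax":0,"ay":0,"az":-50,"fingers":0.64},{"dx":0,"dy":0,"dz":-0.08,"ax":0,"ay":0,"az":-60,"fingers":0.64},{"dx":0,"dy":0,"dz":-0.08,"ax":0,"ay":0,"az":-70,"fingers":0.64},{"dx":0,"dy":0,"dz":-0.08,"ax":0,"ay":0,"az":-80,"fingers":0.64},{"dx":0,"dy":0,"dz":-0.08,"ax":0,"ay":0,"az":-90,"fingers":0.64},{"dx":0,"dy":0,"dz":-0.08,"ax":0,"ay":0,"az":-90,"fingers":0.64}]' 60
python3 hs.py; python3 - <<'E'
from h import *
rows(([.434,.3085,.09],Rdown(.498)),([.434,.3085,.052],Rdown(.498)))
E
```

```text
time: 6.58
tool_pos: [0.4338, 0.3075, 0.141]
tcp_rot: [-1.607, -2.699, 0.0]
wrist_force: [-0.0, -0.4, -0.4]
width: 0.821
HS 0.65 452 top 0.07805790485745667 ((0.4216664433479309, 0.32705986499786377), (0.06766115128993988, 0.07081179320812225), 29.946060180664062)
t 6.675 p [0.4339 0.3075 0.1412] F [-0.1 -0.3 -0.2] w 0.823 q [0.57 0.03 1.97 0.   1.14 0.07]
dx 0.0008 dy 0.0005 dz 0.0512  ax -0.00 ay -0.01 az -0.15 | dist 0.051 ang 0
dx 0.0008 dy 0.0005 dz 0.0892  ax -0.00 ay -0.01 az -0.15 | dist 0.089 ang 0
```

```bash
python3 -m inch '[{"dx":0.001,"dy":0.0005,"dz":0.05,"ax":0,"ay":0,"az":0,"fingers":0.64},{"dx":0.001,"dy":0.0005,"dz":0.07,"ax":0,"ay":0,"az":0,"fingers":0.64},{"dx":0.001,"dy":0.0005,"dz":0.089,"ax":0,"ay":0,"az":0,"fingers":0.64},{"dx":0.001,"dy":0.0005,"dz":0.089,"ax":0,"ay":0,"az":0,"fingers":0.64},{"dx":0.001,"dy":0.0005,"dz":0.089,"ax":0,"ay":0,"az":0,"fingers":0.3},{"dx":0.001,"dy":0.0005,"dz":0.089,"ax":0,"ay":0,"az":0,"fingers":-1},{"dx":0.001,"dy":0.0005,"dz":0.089,"ax":0,"ay":0,"az":0,"fingers":-1}]' 60
python3 - <<'E'
from h import *
i,d,P=cloud("side"); cv2.imwrite("pics/e.png",cv2.resize(i[240:340,170:290],(720,600),interpolation=cv2.INTER_CUBIC))
rows()
E
```

```text
time: 7.55
tool_pos: [0.4346, 0.3091, 0.0532]
tcp_rot: [1.609, 2.698, 0.003]
wrist_force: [0.1, -1.3, -0.7]
width: 0.232
t 7.6 p [0.4344 0.309  0.053 ] F [-0.1  0.1  0.1] w 0.14 q [0.57 0.13 2.04 0.   0.97 0.08]
```

View pics/e.png

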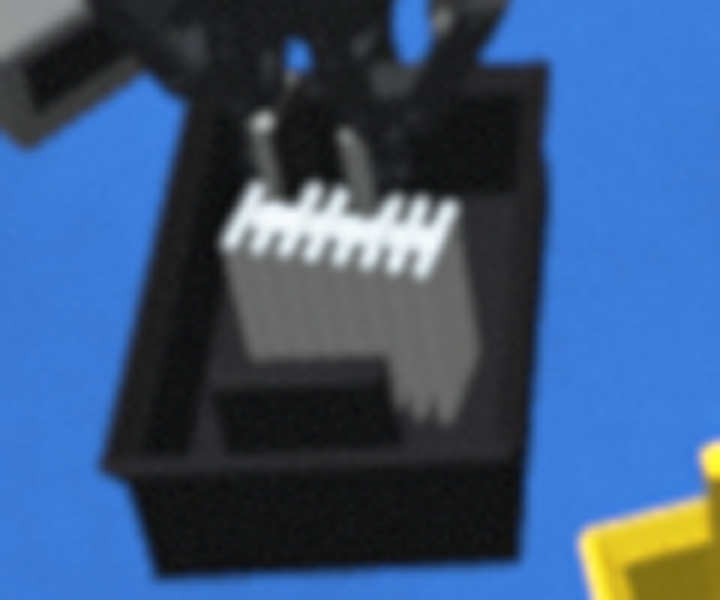

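```bash
python3 -m inch '[{"dx":0,"dy":0,"dz":-0.05,"ax":0,"ay":0,"az":0,"fingers":-1},{"dx":0,"dy":0,"dz":-0.1,"ax":0,"ay":0,"az":0,"fingers":-1},{"dx":0,"dy":0,"dz":-0.1,"ax":0,"ay":0,"az":0,"fingers":-1}]'
cat > tip.py <<'E'
from h import *
st=bot.read_state();Rt=R.from_rotvec(st["tcp_rot"]);t=st["tool_pos"]
for c in ["side","top"]:
    img,d,P=cloud(c); L=Rt.inv().apply((P-t).reshape(-1,3)); k=(abs(L[:,:2])<.07).all(1)
    print(c,st["width"].round(3))
    for z0 in np.arange(-.12,.04,.01):
        q=L[k&(L[:,2]>z0)&(L[:,2]<z0+.01)]
        if len(q): print("z %.2f n %d"%(z0,len(q)),"x",np.percentile(q[:,0],[2,50,98]).round(3),"y",np.percentile(q[:,1],[2,50,98]).round(3))
    if c=="side": cv2.imwrite("pics/f.png",cv2.resize(img[170:340,140:300],(560,595)))
E
python3 tip.py
```

```text
time: 7.98
tool_pos: [0.4379, 0.3113, 0.159]
tcp_rot: [1.606, 2.694, 0.018]
wrist_force: [-0.1, 0.1, -0.4]
width: 0.001Traceback (most recent call last):
  File "tip.py", line 5, in <module>
    print(c,st["width"].round(3))
            ^^^^^^^^^^^^^^^^^
AttributeError: 'float' object has no attribute 'round'
```

```bash
sed -i 's/st\["width"\].round(3)/st["width"]/' tip.py; python3 tip.py
```

```text
side -0.0014152841682546235
z -0.12 n 280 x [-0.005  0.011  0.017] y [-0.053  0.006  0.054]
z -0.11 n 240 x [-0.009  0.011  0.017] y [-0.046  0.005  0.046]
z -0.10 n 267 x [-0.011  0.01   0.012] y [-0.038 -0.006  0.039]
z -0.09 n 174 x [-0.006  0.01   0.013] y [-0.03   0.002  0.032]
z -0.08 n 67 x [0.002 0.009 0.012] y [-0.014 -0.     0.013]
z -0.07 n 91 x [-0.005  0.006  0.011] y [-0.014 -0.006  0.013]
z -0.06 n 84 x [-0.007  0.007  0.011] y [-0.014 -0.004  0.013]
z -0.05 n 59 x [-0.003  0.009  0.011] y [-0.013 -0.003  0.012]
z -0.04 n 5 x [0.002 0.005 0.009] y [-0.007 -0.006 -0.001]
top -0.0014152841682546235
z -0.12 n 40 x [-0.018 -0.012  0.009] y [-0.058 -0.044  0.005]
z -0.11 n 35 x [-0.018 -0.012 -0.004] y [-0.051 -0.035 -0.008]
z -0.10 n 36 x [-0.015 -0.01   0.002] y [-0.043 -0.028  0.002]
z -0.09 n 51 x [-0.014 -0.009  0.004] y [-0.035 -0.022  0.005]
z -0.08 n 11 x [-0.014 -0.012 -0.007] y [-0.018  0.002  0.011]
z -0.07 n 13 x [-0.012 -0.011 -0.007] y [-0.015 -0.005  0.003]
z -0.06 n 16 x [-0.012 -0.011 -0.007] y [-0.013 -0.008  0.002]
z -0.05 n 15 x [-0.012 -0.011 -0.006] y [-0.016 -0.009  0.003]
z -0.04 n 2 x [-0.009 -0.008 -0.008] y [-0.009 -0.009 -0.009]
```

View pics/f.png

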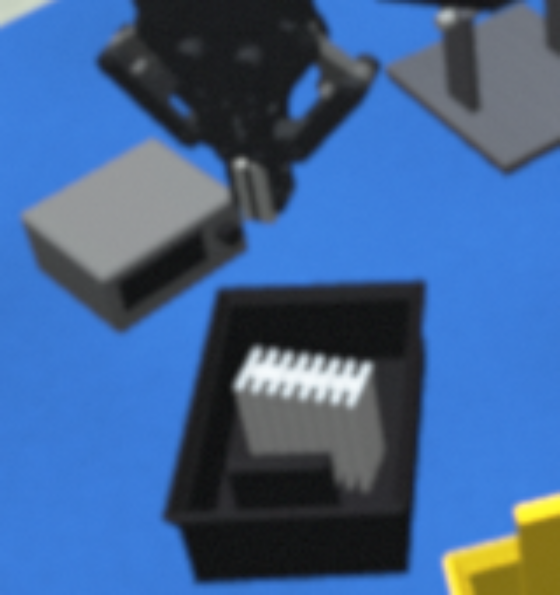

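```bash
python3 - <<'E'
from h import *
r=Rdown(.498-np.pi/2)
rows(([.434,.3085,.12],r),([.434,.3085,.004],r))
E
```

```text
t 8.125 p [0.4338 0.3086 0.1525] F [-0.  -0.2  0.2] w 0.005 q [0.57 0.03 1.96 0.   1.16 0.08]
dx -0.0002 dy 0.0001 dz 0.0325  ax 0.02 ay -0.04 az 89.84 | dist 0.032 ang 90
dx -0.0002 dy 0.0000 dz 0.1485  ax 0.02 ay -0.04 az 89.84 | dist 0.148 ang 90
```

```bash
python3 -m inch '[{"dx":0,"dy":0,"dz":0,"ax":0,"ay":0,"az":10,"fingers":0.3},{"dx":0,"dy":0,"dz":0,"ax":0,"ay":0,"az":20,"fingers":0.3},{"dx":0,"dy":0,"dz":0,"ax":0,"ay":0,"az":30,"fingers":0.3},{"dx":0,"dy":0,"dz":0,"ax":0,"ay":0,"az":40,"fingers":0.3},{"dx":0,"dy":0,"dz":0.01,"ax":0,"ay":0,"az":50,"fingers":0.3},{"dx":0,"dy":0,"dz":0.02,"ax":0,"ay":0,"az":60,"fingers":0.3},{"dx":0,"dy":0,"dz":0.03,"ax":0,"ay":0,"az":70,"fingers":0.3},{"dx":0,"dy":0,"dz":0.03,"ax":0,"ay":0,"az":80,"fingers":0.3},{"dx":0,"dy":0,"dz":0.03,"ax":0,"ay":0,"az":89.8,"fingers":0.3},{"dx":0,"dy":0,"dz":0.05,"ax":0,"ay":0,"az":89.8,"fingers":0.3},{"dx":0,"dy":0,"dz":0.08,"ax":0,"ay":0,"az":89.8,"fingers":0.3},{"dx":0,"dy":0,"dz":0.12,"ax":0,"ay":0,"az":89.8,"fingers":0.3},{"dx":0,"dy":0,"dz":0.148,"ax":0,"ay":0,"az":89.8,"fingers":0.3},{"dx":0,"dy":0,"dz":0.148,"ax":0,"ay":0,"az":89.8,"fingers":0.3},{"dx":0,"dy":0,"dz":0.148,"ax":0,"ay":0,"az":89.8,"fingers":-1},{"dx":0,"dy":0,"dz":0.148,"ax":0,"ay":0,"az":89.8,"fingers":-1},{"dx":0,"dy":0,"dz":0.148,"ax":0,"ay":0,"az":89.8,"fingers":-1},{"dx":0,"dy":0,"dz":0.148,"ax":0,"ay":0,"az":89.8,"fingers":-1}]' 60
python3 - <<'E'
from h import *
r=R.from_rotvec(bot.read_state()["tcp_rot"]); s=bot.read_state()["tool_pos"]
rows(([*s[:2],s[2]+.25],r),([.52,.05,.27],r),([.6,-.15,.27],r),([.64,-.263,.23],r),([.64,-.263,s[2]+.06],r))
E
```

```text
time: 10.38
tool_pos: [0.4346, 0.3091, 0.0055]
tcp_rot: [-3.043, -0.775, -0.004]
wrist_force: [0.4, 0.0, 1.7]
width: 0.319
t 10.375 p [0.4346 0.3091 0.0055] F [0.4 0.  1.7] w 0.319 q [0.57 0.19 2.07 0.   0.87 1.64]
dx 0.0006 dy -0.0001 dz -0.2500  ax 0.00 ay 0.00 az 0.00 | dist 0.250 ang 0
dx -0.0483 dy 0.2683 dz -0.2647  ax 0.00 ay 0.00 az 0.00 | dist 0.380 ang 0
dx -0.0737 dy 0.4822 dz -0.2648  ax 0.00 ay 0.00 az 0.00 | dist 0.555 ang 0
dx -0.0928 dy 0.6006 dz -0.2249  ax 0.00 ay 0.00 az 0.00 | dist 0.648 ang 0
dx -0.0932 dy 0.6007 dz -0.0604  ax 0.00 ay 0.00 az 0.00 | dist 0.611 ang 0
```

```bash
python3 -m inch '[{"dx":0,"dy":0,"dz":-0.03,"ax":0,"ay":0,"az":0,"fingers":-1},{"dx":0,"dy":0,"dz":-0.08,"ax":0,"ay":0,"az":0,"fingers":-1},{"dx":0,"dy":0,"dz":-0.14,"ax":0,"ay":0,"az":0,"fingers":-1},{"dx":0,"dy":0,"dz":-0.2,"ax":0,"ay":0,"az":0,"fingers":-1},{"dx":0,"dy":0,"dz":-0.25,"ax":0,"ay":0,"az":0,"fingers":-1},{"dx":-0.01,"dy":0.06,"dz":-0.265,"ax":0,"ay":0,"az":0,"fingers":-1},{"dx":-0.02,"dy":0.12,"dz":-0.265,"ax":0,"ay":0,"az":0,"fingers":-1},{"dx":-0.03,"dy":0.18,"dz":-0.265,"ax":0,"ay":0,"az":0,"fingers":-1},{"dx":-0.04,"dy":0.24,"dz":-0.265,"ax":0,"ay":0,"az":0,"fingers":-1},{"dx":-0.05,"dy":0.3,"dz":-0.265,"ax":0,"ay":0,"az":0,"fingers":-1},{"dx":-0.06,"dy":0.36,"dz":-0.265,"ax":0,"ay":0,"az":0,"fingers":-1},{"dx":-0.068,"dy":0.42,"dz":-0.265,"ax":0,"ay":0,"az":0,"fingers":-1},{"dx":-0.075,"dy":0.48,"dz":-0.265,"ax":0,"ay":0,"az":0,"fingers":-1},{"dx":-0.085,"dy":0.54,"dz":-0.25,"ax":0,"ay":0,"az":0,"fingers":-1},{"dx":-0.092,"dy":0.585,"dz":-0.22,"ax":0,"ay":0,"az":0,"fingers":-1},{"dx":-0.093,"dy":0.6,"dz":-0.17,"ax":0,"ay":0,"az":0,"fingers":-1},{"dx":-0.093,"dy":0.6,"dz":-0.11,"ax":0,"ay":0,"az":0,"fingers":-1},{"dx":-0.093,"dy":0.6,"dz":-0.06,"ax":0,"ay":0,"az":0,"fingers":-1},{"dx":-0.093,"dy":0.6,"dz":-0.04,"ax":0,"ay":0,"az":0,"fingers":-1},{"dx":-0.093,"dy":0.6,"dz":-0.04,"ax":0,"ay":0,"az":0,"fingers":-1}]'
python3 - <<'E'
from h import *
rows(([.64,-.263,.0065],Rdown(.498-np.pi/2)))
E
```

```text
time: 12.88
tool_pos: [0.6386, -0.2617, 0.0435]
tcp_rot: [-3.041, -0.775, 0.001]
wrist_force: [0.2, -0.2, -2.1]
width: 0.322
t 12.875 p [ 0.6386 -0.2617  0.0435] F [ 0.2 -0.2 -2.1] w 0.322 q [-0.43  0.41  1.7   0.    1.03  0.64]
dx 0.0005 dy 0.0019 dz 0.0370  ax -0.18 ay -0.02 az 0.05 | dist 0.037 ang 0
```

```bash
python3 -m inch '[{"dx":0.0005,"dy":0.002,"dz":0.02,"ax":-0.2,"ay":0,"az":0,"fingers":-1},{"dx":0.0005,"dy":0.002,"dz":0.032,"ax":-0.2,"ay":0,"az":0,"fingers":-1},{"dx":0.0005,"dy":0.002,"dz":0.038,"ax":-0.2,"ay":0,"az":0,"fingers":-1},{"dx":0.0005,"dy":0.002,"dz":0.038,"ax":-0.2,"ay":0,"az":0,"fingers":-1},{"dx":0.0005,"dy":0.002,"dz":0.038,"ax":-0.2,"ay":0,"az":0,"fingers":-0.2},{"dx":0.0005,"dy":0.002,"dz":0.038,"ax":-0.2,"ay":0,"az":0,"fingers":0.1},{"dx":0.0005,"dy":0.002,"dz":0.036,"ax":-0.2,"ay":0,"az":0,"fingers":0.2},{"dx":0.0005,"dy":0.002,"dz":0.01,"ax":-0.2,"ay":0,"az":0,"fingers":0.2},{"dx":0.0005,"dy":0.002,"dz":-0.05,"ax":-0.2,"ay":0,"az":0,"fingers":0.2},{"dx":0.0005,"dy":0.002,"dz":-0.11,"ax":-0.2,"ay":0,"az":0,"fingers":0.2},{"dx":0.0005,"dy":0.002,"dz":-0.17,"ax":-0.2,"ay":0,"az":0,"fingers":0.2},{"dx":0.0005,"dy":0.002,"dz":-0.21,"ax":-0.2,"ay":0,"az":0,"fingers":0.2}]'
python3 - <<'E'
from h import *
img,d,P=cloud("side")
for m in bot.masks_of("side","heatsink")[:1]:
    p=P[m["region"]]; print(m["p"],np.nanpercentile(p,[5,50,95,99],axis=0).round(3).tolist())
t=at(MIDP,[.07,0,0]); r=Rtote(MIDP)
rows(([.56,-.05,.25],r),([.5,.15,.25],r),([t[0],t[1],.15],r),([t[0],t[1],.027],r)); print(t)
E
```

```text
time: 14.38
tool_pos: [0.6414, -0.2643, 0.2583]
tcp_rot: [3.041, 0.775, 0.007]
wrist_force: [-0.1, -0.5, -0.8]
width: 0.599
0.67 [[0.607, -0.282, 0.008], [0.636, -0.259, 0.046], [0.662, -0.242, 0.078], [0.725, -0.237, 0.079]]
t 14.475 p [ 0.6437 -0.2653  0.2621] F [-0.1  0.3  0.7] w 0.6 q [-0.43  0.26  1.48  0.    1.38  0.65]
dx 0.0295 dy -0.2292 dz 0.0099  ax 0.67 ay -0.40 az -13.24 | dist 0.231 ang 13
dx 0.0725 dy -0.4335 dz 0.0081  ax 0.67 ay -0.40 az -13.24 | dist 0.440 ang 13
dx 0.0758 dy -0.6709 dz 0.1055  ax 0.67 ay -0.40 az -13.24 | dist 0.683 ang 13
dx 0.0748 dy -0.6722 dz 0.2285  ax 0.67 ay -0.40 az -13.24 | dist 0.714 ang 13
[0.39051893 0.35946204 0.        ]
```

```bash
python3 -m inch '[{"dx":0.008,"dy":-0.06,"dz":0.003,"ax":0.7,"ay":-0.4,"az":-6,"fingers":-0.2},{"dx":0.015,"dy":-0.12,"dz":0.005,"ax":0.7,"ay":-0.4,"az":-13.2,"fingers":-0.2},{"dx":0.024,"dy":-0.18,"dz":0.01,"ax":0.7,"ay":-0.4,"az":-13.2,"fingers":-0.2},{"dx":0.031,"dy":-0.24,"dz":0.01,"ax":0.7,"ay":-0.4,"az":-13.2,"fingers":-0.2},{"dx":0.044,"dy":-0.3,"dz":0.01,"ax":0.7,"ay":-0.4,"az":-13.2,"fingers":-0.2},{"dx":0.057,"dy":-0.36,"dz":0.01,"ax":0.7,"ay":-0.4,"az":-13.2,"fingers":-0.2},{"dx":0.07,"dy":-0.42,"dz":0.01,"ax":0.7,"ay":-0.4,"az":-13.2,"fingers":-0.2},{"dx":0.073,"dy":-0.48,"dz":0.03,"ax":0.7,"ay":-0.4,"az":-13.2,"fingers":-0.2},{"dx":0.074,"dy":-0.54,"dz":0.05,"ax":0.7,"ay":-0.4,"az":-13.2,"fingers":-0.2},{"dx":0.075,"dy":-0.6,"dz":0.08,"ax":0.7,"ay":-0.4,"az":-13.2,"fingers":-0.2},{"dx":0.076,"dy":-0.65,"dz":0.1,"ax":0.7,"ay":-0.4,"az":-13.2,"fingers":-0.2},{"dx":0.076,"dy":-0.671,"dz":0.105,"ax":0.7,"ay":-0.4,"az":-13.2,"fingers":-0.2},{"dx":0.076,"dy":-0.671,"dz":0.105,"ax":0.7,"ay":-0.4,"az":-13.2,"fingers":-0.2},{"dx":0.076,"dy":-0.671,"dz":0.105,"ax":0.7,"ay":-0.4,"az":-13.2,"fingers":-0.2}]'
cat > m2.py <<'E'
from h import *
A=[];C=[]
for c in ["side","top"]:
    img,d,P=cloud(c); k=~np.isnan(P[...,0]); A.append(P[k]);C.append(img[k].astype(int))
A=np.vstack(A);C=np.vstack(C); dark=C.max(1)<75
def sel(x0,x1,y0,y1,z0,z1,m=True): return A[(A[:,0]>x0)&(A[:,0]<x1)&(A[:,1]>y0)&(A[:,1]<y1)&(A[:,2]>z0)&(A[:,2]<z1)&m]
E
python3 - <<'E'
from m2 import *
s=fit(MID,sel(.33,.54,.2,.41,.012,.1,dark),[MIDP])
t=at(s,[.07,0,0]); r=Rtote(s)
rows(([t[0],t[1],.027],r))
E
```

```text
time: 16.23
tool_pos: [0.3909, 0.3591, 0.1505]
tcp_rot: [2.935, 1.121, -0.0]
wrist_force: [0.7, 0.1, -0.1]
width: 0.4
  cost 755 [0.4372 0.3073 0.     2.3001 0.    ] med 0.0007
t 16.325 p [0.3915 0.3589 0.151 ] F [0.3 0.4 0.2] w 0.399 q [0.7  0.02 1.96 0.   1.16 1.54]
dx -0.0004 dy -0.0010 dz 0.1240  ax -0.01 ay -0.04 az -0.07 | dist 0.124 ang 0
```

```bash
python3 -m inch '[{"dx":0,"dy":-0.001,"dz":0.06,"ax":0,"ay":0,"az":0,"fingers":-0.2},{"dx":0,"dy":-0.001,"dz":0.1,"ax":0,"ay":0,"az":0,"fingers":-0.2},{"dx":0,"dy":-0.001,"dz":0.124,"ax":0,"ay":0,"az":0,"fingers":-0.2},{"dx":0,"dy":-0.001,"dz":0.124,"ax":0,"ay":0,"az":0,"fingers":-0.2},{"dx":0,"dy":-0.001,"dz":0.124,"ax":0,"ay":0,"az":0,"fingers":-1},{"dx":0,"dy":-0.001,"dz":0.124,"ax":0,"ay":0,"az":0,"fingers":-1},{"dx":0,"dy":-0.001,"dz":0.124,"ax":0,"ay":0,"az":0,"fingers":-1},{"dx":0,"dy":-0.001,"dz":0.1,"ax":0,"ay":0,"az":0,"fingers":-1},{"dx":0,"dy":-0.001,"dz":0.06,"ax":0,"ay":0,"az":0,"fingers":-1},{"dx":0,"dy":-0.001,"dz":0.0,"ax":0,"ay":0,"az":0,"fingers":-1},{"dx":0,"dy":-0.001,"dz":-0.05,"ax":0,"ay":0,"az":0,"fingers":-1},{"dx":0,"dy":-0.001,"dz":-0.05,"ax":0,"ay":0,"az":0,"fingers":-1}]' 90
python3 - <<'E'
from m2 import *
print("at grasp tool z should be .027")
rows()
# tote pose now, relative to TCP
Z=bot.read_state()["tool_pos"][2]
s=fit(MID,sel(.33,.54,.2,.41,Z+.039-.066-.002,Z+.039-.066+.055,dark),[[.4372,.3073,Z+.039-.066,2.3,0]],True)
E
```

```text
time: 17.82
tool_pos: [0.3936, 0.3622, 0.207]
tcp_rot: [-2.932, -1.117, -0.017]
wrist_force: [0.2, 0.8, -1.7]
width: 0.096
at grasp tool z should be .027
t 17.925 p [0.3906 0.3597 0.2013] F [-0.6  0.3 -2.8] w 0.103 q [ 0.7  -0.01  1.9   0.    1.25  1.54]
  cost 717 [ 0.4376  0.306   0.1776  2.2984 -0.0066] med 0.0007
```

```bash
cat >> h.py <<'E'
HF=HOLP.copy(); HF[:3]=at(HOLP,[0,0,.004])
E
python3 - <<'E'
from h import *
r=Rtote(HOLP)
print(HF)
rows(([.46,.25,.33],Rtote([0,0,0,2.5,0.1])),([.54,.1,.34],Rtote([0,0,0,2.8,0.3])),(at(HF,[.07,0,.026+.11]),r))
E
```

```text
[ 0.5846429  -0.01129572  0.10563503  2.9635      0.4305    ]
t 17.925 p [0.3906 0.3597 0.2013] F [-0.6  0.3 -2.8] w 0.103 q [ 0.7  -0.01  1.9   0.    1.25  1.54]
dx -0.0210 dy 0.1280 dz -0.1288  ax 5.70 ay -0.67 az -11.50 | dist 0.183 ang 13
dx -0.0611 dy 0.2932 dz -0.1389  ax 16.83 ay -4.40 az -28.47 | dist 0.330 ang 33
dx -0.1062 dy 0.4006 dz -0.0575  ax 23.76 ay -8.29 az -37.45 | dist 0.418 ang 45
```

```bash
python3 -m inch '[{"dx":-0.007,"dy":0.04,"dz":-0.05,"ax":2,"ay":0,"az":-3,"fingers":-1},{"dx":-0.014,"dy":0.085,"dz":-0.1,"ax":4,"ay":-0.4,"az":-8,"fingers":-1},{"dx":-0.021,"dy":0.128,"dz":-0.129,"ax":5.7,"ay":-0.7,"az":-11.5,"fingers":-1},{"dx":-0.034,"dy":0.18,"dz":-0.132,"ax":9,"ay":-2,"az":-17,"fingers":-1},{"dx":-0.047,"dy":0.235,"dz":-0.135,"ax":13,"ay":-3,"az":-23,"fingers":-1},{"dx":-0.061,"dy":0.293,"dz":-0.139,"ax":16.8,"ay":-4.4,"az":-28.5,"fingers":-1},{"dx":-0.083,"dy":0.345,"dz":-0.12,"ax":20,"ay":-6,"az":-33,"fingers":-1},{"dx":-0.106,"dy":0.4,"dz":-0.09,"ax":23.8,"ay":-8.3,"az":-37.5,"fingers":-1},{"dx":-0.106,"dy":0.4,"dz":-0.0575,"ax":23.8,"ay":-8.3,"az":-37.5,"fingers":-1},{"dx":-0.106,"dy":0.4,"dz":-0.0575,"ax":23.8,"ay":-8.3,"az":-37.5,"fingers":-1},{"dx":-0.106,"dy":0.4,"dz":-0.0575,"ax":23.8,"ay":-8.3,"az":-37.5,"fingers":-1}]'
cat > fm.py <<'E'
from m2 import *
import sys
st=bot.read_state(); Rt=R.from_rotvec(st["tcp_rot"]); 
# predicted tote pose from TCP
Rm=Rt*Rtote(np.zeros(5)).inv(); p=st["tool_pos"]-Rm.apply([.07,0,.026])
e=Rm.as_euler("ZYX"); s0=np.r_[p,e[0],-e[1]]
L=Rm.inv().apply(A-p)
k=dark&(abs(L[:,0])<.1)&(abs(L[:,1])<.08)&(L[:,2]>-.012)&(L[:,2]<.075)
print("pred",s0.round(4),"roll",e[2].round(4),k.sum())
s=fit(MID,A[k],[s0],True)
o=rot(HF).inv().apply(s[:3]-HF[:3]); print("tote in holder frame",o.round(4),"yaw",(s[3]-HF[3]).round(4),"tilt",(s[4]-HF[4]).round(4))
dw=s[:3]-p; print("fit-pred world",dw.round(4),"tool",Rt.inv().apply(dw).round(4))
rows()
E
python3 fm.py
```

```text
time: 19.3
tool_pos: [0.5771, -0.0088, 0.2585]
tcp_rot: [-2.134, -1.787, 0.392]
wrist_force: [-0.6, 0.2, -1.5]
width: 0.099
pred [ 0.6301 -0.0179  0.2078  2.9658  0.4282] roll -0.0006 2171
  cost 1136 [ 0.6297 -0.017   0.2071  2.9627  0.4167] med 0.0008
tote in holder frame [ 0.0011 -0.0024  0.1111] yaw -0.0008 tilt -0.0138
fit-pred world [-0.0004  0.0009 -0.0007] tool [ 0.0008 -0.0002  0.0009]
t 19.4 p [ 0.5781 -0.0087  0.2605] F [ 0.4 -0.3 -2.1] w 0.098 q [-0.08  0.36  1.42  0.04  1.79  0.09]
```

```bash
cat >> fm.py <<'E'
Tr=rot(s).inv()*Rt; tp=rot(s).inv().apply(st["tool_pos"]-s[:3])  # tool in tote frame
print("tool in tote",tp.round(4))
rows(*[(at(HF,np.array([0,0,h])+tp),rot(HF)*Tr) for h in (.07,.05,.04,.03,.027)])
E
python3 fm.py
```

```text
pred [ 0.6304 -0.018   0.2081  2.9658  0.4273] roll -0.0007 2171
  cost 1042 [ 0.6311 -0.0169  0.2093  2.9653  0.407 ] med 0.0008
tote in holder frame [ 0.0008 -0.0027  0.1137] yaw 0.0018 tilt -0.0235
fit-pred world [0.0008 0.0011 0.0012] tool [ 0.0012  0.     -0.0013]
t 19.5 p [ 0.5782 -0.0087  0.2608] F [-1.  -0.2 -1.7] w 0.098 q [-0.08  0.36  1.42  0.04  1.79  0.09]
tool in tote [0.0695 0.0012 0.0261]
t 19.5 p [ 0.5782 -0.0087  0.2608] F [-1.  -0.2 -1.7] w 0.098 q [-0.08  0.36  1.42  0.04  1.79  0.09]
dx -0.0026 dy 0.0012 dz 0.0420  ax 1.35 ay 0.04 az 0.09 | dist 0.042 ang 1
dx -0.0026 dy 0.0012 dz 0.0620  ax 1.35 ay 0.04 az 0.09 | dist 0.062 ang 1
dx -0.0026 dy 0.0011 dz 0.0720  ax 1.35 ay 0.04 az 0.09 | dist 0.072 ang 1
dx -0.0026 dy 0.0011 dz 0.0820  ax 1.35 ay 0.04 az 0.09 | dist 0.082 ang 1
dx -0.0026 dy 0.0011 dz 0.0850  ax 1.35 ay 0.04 az 0.09 | dist 0.085 ang 1
```

```bash
python3 -m inch '[{"dx":-0.0025,"dy":0.001,"dz":0.02,"ax":1,"ay":0,"az":0,"fingers":-1},{"dx":-0.0025,"dy":0.001,"dz":0.04,"ax":1,"ay":0,"az":0,"fingers":-1},{"dx":-0.0025,"dy":0.001,"dz":0.055,"ax":1,"ay":0,"az":0,"fingers":-1},{"dx":-0.0025,"dy":0.001,"dz":0.065,"ax":1,"ay":0,"az":0,"fingers":-1},{"dx":-0.0025,"dy":0.001,"dz":0.073,"ax":1,"ay":0,"az":0,"fingers":-1},{"dx":-0.0025,"dy":0.001,"dz":0.079,"ax":1,"ay":0,"az":0,"fingers":-1},{"dx":-0.0025,"dy":0.001,"dz":0.079,"ax":1,"ay":0,"az":0,"fingers":-1}]'
python3 fm.py
```

```text
time: 20.38
tool_pos: [0.5523, -0.0021, 0.1986]
tcp_rot: [-2.131, -1.788, 0.38]
wrist_force: [6.7, 10.8, 30.4]
width: 0.096
pred [ 0.6043 -0.0109  0.1458  2.9695  0.4298] roll -0.0092 2584
  cost 4062 [ 0.5982 -0.0107  0.1416  2.9621  0.4374] med 0.0017
tote in holder frame [ 0.003  -0.0029  0.0382] yaw -0.0014 tilt 0.0069
fit-pred world [-0.0061  0.0001 -0.0043] tool [-0.001  -0.0037  0.0064]
t 20.475 p [ 0.5523 -0.0021  0.1986] F [ 7.8 11.6 31.2] w 0.101 q [-0.08  0.35  1.55  0.05  1.67  0.09]
tool in tote [ 0.0665 -0.0003  0.0319]
t 20.475 p [ 0.5523 -0.0021  0.1986] F [ 7.8 11.6 31.2] w 0.101 q [-0.08  0.35  1.55  0.05  1.67  0.09]
dx -0.0028 dy 0.0028 dz -0.0314  ax -0.40 ay -0.04 az -0.08 | dist 0.032 ang 0
dx -0.0029 dy 0.0028 dz -0.0114  ax -0.40 ay -0.04 az -0.08 | dist 0.012 ang 0
dx -0.0030 dy 0.0028 dz -0.0014  ax -0.40 ay -0.04 az -0.08 | dist 0.004 ang 0
dx -0.0031 dy 0.0027 dz 0.0086  ax -0.40 ay -0.04 az -0.08 | dist 0.010 ang 0
dx -0.0031 dy 0.0027 dz 0.0116  ax -0.40 ay -0.04 az -0.08 | dist 0.012 ang 0
```

```bash
python3 -m inch '[{"dx":0,"dy":0,"dz":-0.03,"ax":0,"ay":0,"az":0,"fingers":-1},{"dx":0,"dy":0,"dz":-0.08,"ax":0,"ay":0,"az":0,"fingers":-1},{"dx":0.03,"dy":0,"dz":-0.11,"ax":0,"ay":0,"az":0,"fingers":-1},{"dx":0.09,"dy":0,"dz":-0.11,"ax":0,"ay":0,"az":0,"fingers":-1},{"dx":0.15,"dy":0,"dz":-0.11,"ax":0,"ay":0,"az":0,"fingers":-1},{"dx":0.18,"dy":0,"dz":-0.11,"ax":0,"ay":0,"az":0,"fingers":-1},{"dx":0.18,"dy":0,"dz":-0.11,"ax":0,"ay":0,"az":0,"fingers":-1}]'
cat > hol.py <<'E'
from m2 import *
p=sel(.48,.74,-.1,.085,.07,.2,dark)
L=rot(HOLP).inv().apply(p-HOLP[:3]); k=(abs(L[:,0])<.1)&(abs(L[:,1])<.08)&(L[:,2]<.065)&(L[:,2]>-.01)
p=p[k];L=L[k]
h=fit(HOL,p,[HOLP],True); print("d",(h-HOLP).round(4))
leaf=(abs(L[:,1])>.045)&(abs(L[:,1])<.0605)&(L[:,2]>.008)&(L[:,2]<.047)
fit(HOL,p[~leaf],[h],True)
# full 6-dof with roll; per-feature rim extents
L=rot(h).inv().apply(p-h[:3])
for a,n in ((0,"x"),(1,"y")):
    for sgn in (-1,1):
        o=1-a; q=L[(sgn*L[:,a]>(.06 if a==0 else .04))&(abs(L[:,o])<.05)]
        for z0,z1 in ((.02,.034),(.036,.046),(.05,.058)):
            w=q[(q[:,2]>z0)&(q[:,2]<z1),a]
            if len(w)>5: print(n,sgn,z0,len(w),np.percentile(w,[5,50,95]).round(4))
img=bot.read_camera("side")[0]; cv2.imwrite("pics/g.png",cv2.resize(img[90:250,180:380],(750,600),interpolation=cv2.INTER_CUBIC))
E
python3 hol.py
```

```text
time: 21.35
tool_pos: [0.6285, 0.1689, 0.2995]
tcp_rot: [-2.127, -1.793, 0.382]
wrist_force: [0.7, 0.0, -2.1]
width: 0.101
  cost 854 [ 0.583  -0.0107  0.1021  2.9608  0.4322] med 0.0008
d [ 0.      0.0003  0.0001 -0.0027  0.0017]
  cost 851 [ 0.5829 -0.0107  0.1019  2.9598  0.4323] med 0.0008
x -1 0.02 237 [-0.0843 -0.0818 -0.0795]
x -1 0.036 234 [-0.0845 -0.0819 -0.0795]
x -1 0.05 169 [-0.0872 -0.0842 -0.0807]
x 1 0.02 423 [0.0762 0.0782 0.0804]
x 1 0.036 315 [0.0764 0.0783 0.0806]
x 1 0.05 225 [0.0793 0.0819 0.0845]
y -1 0.036 62 [-0.0625 -0.0609 -0.0583]
y -1 0.05 132 [-0.0669 -0.0638 -0.0604]
y 1 0.036 9 [0.0574 0.0583 0.06  ]
y 1 0.05 160 [0.0584 0.0612 0.065 ]
```

View pics/g.png

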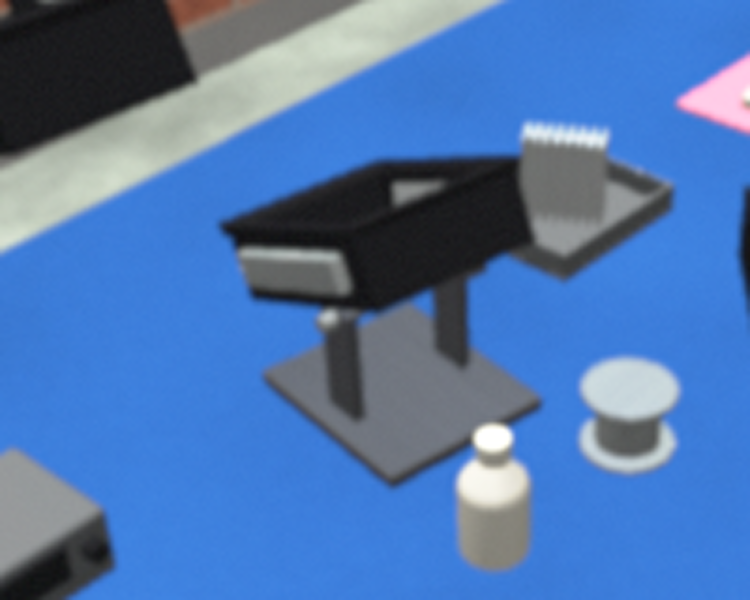

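```bash
cat > f6.py <<'E'
from m2 import *
st=bot.read_state(); Rt=R.from_rotvec(st["tcp_rot"]); tcp=st["tool_pos"]
Rm=Rt*Rtote(np.zeros(5)).inv(); p=tcp-Rm.apply([.07,0,.026])
L=Rm.inv().apply(A-p); k=dark&(abs(L[:,0])<.1)&(abs(L[:,1])<.08)&(L[:,2]>-.012)&(L[:,2]<.07)
Q=L[k]; print(len(Q))
f=lambda v: MID(R.from_rotvec(v[3:]).inv().apply(Q-v[:3]))
r=least_squares(f,np.zeros(6),loss="soft_l1",f_scale=.002,x_scale=[.01]*3+[.1]*3)
v=r.x; print("delta from pred (tote frame) mm",(v[:3]*1e3).round(2),"rot deg",np.degrees(v[3:]).round(2),"med",np.median(abs(r.fun)))
RT=Rm*R.from_rotvec(v[3:]); pT=p+Rm.apply(v[:3])
Tr=RT.inv()*Rt; tp=RT.inv().apply(tcp-pT)
o=rot(HF).inv().apply(pT-HF[:3]); print("tote in holder mm",(o*1e3).round(1),"rot",np.degrees((rot(HF).inv()*RT).as_rotvec()).round(2))
np.savez("grip.npz",q=Tr.as_quat(),tp=tp); print("tool in tote",tp.round(4))
hs=[.10,.06,.05,.04,.03]
rows(*[(at(HF,np.array([0,0,h])+tp),rot(HF)*Tr) for h in hs])
E
python3 f6.py
```

```text
2571
delta from pred (tote frame) mm [-0.    1.68 -0.92] rot deg [2.34 0.22 0.05] med 0.0007626198680205781
tote in holder mm [ 1.000e-01 -1.801e+02  1.550e+02] rot [1.94 0.26 0.27]
tool in tote [ 0.0699 -0.0006  0.0272]
t 21.6 p [0.6288 0.165  0.3002] F [-0.6 -0.3 -2.4] w 0.095 q [0.14 0.47 1.2  0.14 1.88 0.33]
dx -0.1810 dy -0.0005 dz 0.0534  ax 0.25 ay 1.94 az 0.27 | dist 0.189 ang 2
dx -0.1813 dy -0.0006 dz 0.0934  ax 0.25 ay 1.94 az 0.27 | dist 0.204 ang 2
dx -0.1814 dy -0.0006 dz 0.1034  ax 0.25 ay 1.94 az 0.27 | dist 0.209 ang 2
dx -0.1814 dy -0.0006 dz 0.1134  ax 0.25 ay 1.94 az 0.27 | dist 0.214 ang 2
dx -0.1815 dy -0.0006 dz 0.1234  ax 0.25 ay 1.94 az 0.27 | dist 0.219 ang 2
```

```bash
cat > percam.py <<'E'
from h import *
st=bot.read_state(); Rt=R.from_rotvec(st["tcp_rot"]); tcp=st["tool_pos"]
g=np.load("grip.npz"); RT=Rt*R.from_quat(g["q"]).inv(); pT=tcp-RT.apply(g["tp"])
def fit6(sdf,Rm,p,A,zr):
    L=Rm.inv().apply(A-p); k=(abs(L[:,0])<.1)&(abs(L[:,1])<.08)&(L[:,2]>zr[0])&(L[:,2]<zr[1]); Q=L[k]
    f=lambda v: sdf(R.from_rotvec(v[3:]).inv().apply(Q-v[:3]))
    r=least_squares(f,np.zeros(6),loss="soft_l1",f_scale=.002,x_scale=[.01]*3+[.1]*3); v=r.x
    return len(Q),(v[:3]*1e3).round(1),np.degrees(v[3:]).round(2),np.median(abs(r.fun)).round(4)
for c in ["side","top"]:
    img,d,P=cloud(c); k=~np.isnan(P[...,0])&(img.max(2)<75); A=P[k]
    print(c,"tote",*fit6(MID,RT,pT,A,(-.012,.07)))
    print(c,"holder",*fit6(HOL,rot(HOLP),HOLP[:3],A,(-.01,.065)))
E
python3 percam.py
```

```text
side tote 2563 [ 0.1  0.3 -0.4] [-0.34 -0.33 -0.17] 0.0007
side holder 1924 [-0.5 -0.9  0.7] [-0.84  0.15  0.03] 0.0009
top tote 0 [0. 0. 0.] [0. 0. 0.] nan
top holder 3706 [ 0.1  0.7 -0.1] [-0.11  0.01  0.03] 0.0008
  return _methods._mean(a, axis=axis, dtype=dtype,
  ret = ret.dtype.type(ret / rcount)
```

```bash
python3 -m inch '[{"dx":-0.06,"dy":0,"dz":0.01,"ax":0.2,"ay":1.9,"az":0.3,"fingers":-1},{"dx":-0.12,"dy":0,"dz":0.02,"ax":0.2,"ay":1.9,"az":0.3,"fingers":-1},{"dx":-0.165,"dy":0,"dz":0.035,"ax":0.2,"ay":1.9,"az":0.3,"fingers":-1},{"dx":-0.18,"dy":-0.0005,"dz":0.06,"ax":0.2,"ay":1.9,"az":0.3,"fingers":-1},{"dx":-0.18,"dy":-0.0005,"dz":0.085,"ax":0.2,"ay":1.9,"az":0.3,"fingers":-1},{"dx":-0.18,"dy":-0.0005,"dz":0.093,"ax":0.2,"ay":1.9,"az":0.3,"fingers":-1},{"dx":-0.18,"dy":-0.0005,"dz":0.093,"ax":0.2,"ay":1.9,"az":0.3,"fingers":-1},{"dx":-0.18,"dy":-0.0005,"dz":0.093,"ax":0.2,"ay":1.9,"az":0.3,"fingers":-1}]'
cat > gp.py <<'E'
from h import *
import sys
st=bot.read_state(); Rt=R.from_rotvec(st["tcp_rot"]); tcp=st["tool_pos"]
g=np.load("grip.npz"); Tr=R.from_quat(g["q"]);tp=g["tp"]; RT=Rt*Tr.inv(); pT=tcp-RT.apply(tp)
o=rot(HF).inv().apply(pT-HF[:3]); print("kin tote in holder mm",(o*1e3).round(1),"rot",np.degrees((rot(HF).inv()*RT).as_rotvec()).round(2))
print("F holder frame",rot(HF).inv().apply(st["wrist_force"]).round(1))
y=float(sys.argv[1]); x=float(sys.argv[2])
rows(*[(at(HF,np.array([x,y,h])+tp),rot(HF)*Tr) for h in (.05,.04,.03)])
E
python3 gp.py -.001 0; python3 percam.py 2>&1 | head -2
```

```text
time: 22.7
tool_pos: [0.5596, -0.0044, 0.2156]
tcp_rot: [-2.13, -1.763, 0.346]
wrist_force: [0.4, 0.1, -1.3]
width: 0.098
kin tote in holder mm [-0.6 -1.7 62.1] rot [ 0.02  0.19 -0.  ]
F holder frame [-0.9 -0.2 -1. ]
t 22.7 p [ 0.5596 -0.0044  0.2156] F [ 0.4  0.1 -1.3] w 0.098 q [-0.1   0.35  1.52  0.07  1.7   0.08]
dx -0.0011 dy -0.0005 dz 0.0119  ax 0.19 ay 0.02 az 0.00 | dist 0.012 ang 0
dx -0.0016 dy -0.0005 dz 0.0219  ax 0.19 ay 0.02 az 0.00 | dist 0.022 ang 0
dx -0.0020 dy -0.0005 dz 0.0319  ax 0.19 ay 0.02 az 0.00 | dist 0.032 ang 0
  return _methods._mean(a, axis=axis, dtype=dtype,
```

```bash
python3 -m inch '[{"dx":-0.001,"dy":-0.0005,"dz":0.006,"ax":0.2,"ay":0,"az":0,"fingers":-1},{"dx":-0.001,"dy":-0.0005,"dz":0.012,"ax":0.2,"ay":0,"az":0,"fingers":-1},{"dx":-0.0013,"dy":-0.0005,"dz":0.017,"ax":0.2,"ay":0,"az":0,"fingers":-1},{"dx":-0.0016,"dy":-0.0005,"dz":0.022,"ax":0.2,"ay":0,"az":0,"fingers":-1},{"dx":-0.0016,"dy":-0.0005,"dz":0.022,"ax":0.2,"ay":0,"az":0,"fingers":-1}]'
python3 gp.py -.001 0
```

```text
time: 23.42
tool_pos: [0.5532, -0.0037, 0.2018]
tcp_rot: [-2.133, -1.766, 0.34]
wrist_force: [4.6, -2.2, 20.3]
width: 0.097
kin tote in holder mm [-0.7 -1.3 47.4] rot [-0.04  0.51  0.02]
F holder frame [ 4.   1.3 20.5]
t 23.425 p [ 0.5532 -0.0037  0.2018] F [ 4.6 -2.2 20.3] w 0.097 q [-0.1   0.34  1.56  0.07  1.67  0.08]
dx -0.0001 dy -0.0004 dz -0.0033  ax 0.51 ay -0.04 az 0.04 | dist 0.003 ang 1
dx -0.0005 dy -0.0004 dz 0.0067  ax 0.51 ay -0.04 az 0.04 | dist 0.007 ang 1
dx -0.0009 dy -0.0005 dz 0.0167  ax 0.51 ay -0.04 az 0.04 | dist 0.017 ang 1
```

```bash
python3 - <<'E'
from h import *
st=bot.read_state(); Rh=rot(HF).inv()
F=Rh.apply(st["wrist_force"]);M=Rh.apply(st["torque"]); print("F",F.round(1),"M",M.round(2))
# contact offset from ref: M=r x F -> with Fz dominant: rx=-My/Fz, ry=Mx/Fz
print("r approx x,y",-M[1]/F[2],M[0]/F[2])
img=bot.read_camera("side")[0]; j=bot.read_camera("top")[0]
a=cv2.resize(img[100:190,215:345],(780,540),interpolation=cv2.INTER_CUBIC); cv2.imwrite("pics/i.png",a)
E
python3 percam.py 2>&1 | grep -v nix
```

```text
F [ 4.   1.3 20.5] M [-0.05 -0.83 -0.01]
r approx x,y 0.0404061492658743 -0.002389059168672127
  return _methods._mean(a, axis=axis, dtype=dtype,
  ret = ret.dtype.type(ret / rcount)
side tote 2593 [ 3.4 -1.9 -6.9] [-2.53 -0.74  0.05] 0.0016
side holder 1754 [ 0.2 -0.7  1.4] [-2.34 -3.03 -0.06] 0.0011
top tote 0 [0. 0. 0.] [0. 0. 0.] nan
top holder 0 [0. 0. 0.] [0. 0. 0.] nan
```

View pics/i.png

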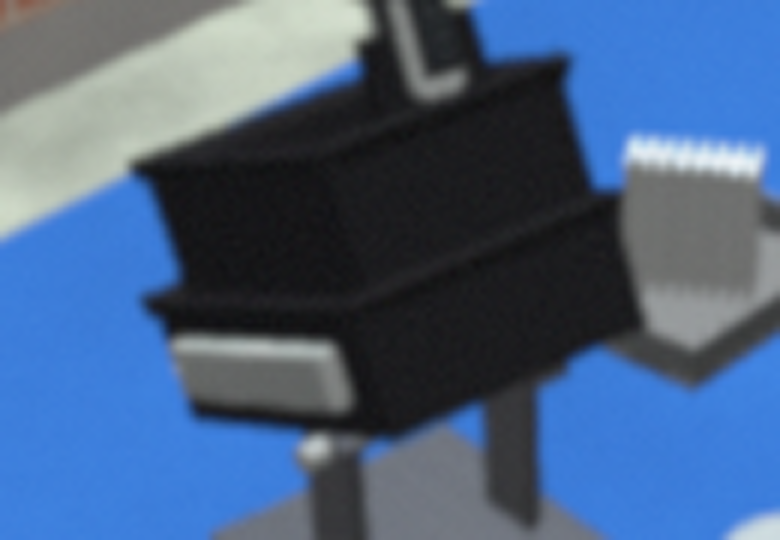

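```bash
python3 -m inch '[{"dx":0,"dy":0,"dz":-0.008,"ax":0,"ay":0,"az":0,"fingers":-1},{"dx":0,"dy":0,"dz":-0.016,"ax":0,"ay":0,"az":0,"fingers":-1},{"dx":0,"dy":0.0035,"dz":-0.016,"ax":0.4,"ay":0,"az":0,"fingers":-1},{"dx":0,"dy":0.0035,"dz":-0.016,"ax":0.4,"ay":0,"az":0,"fingers":-1}]'
python3 gp.py -.001 -.0038; python3 - <<'E'
from h import *
st=bot.read_state(); Rh=rot(HF).inv(); print("M",Rh.apply(st["torque"]).round(2))
E
```

```text
time: 24.12
tool_pos: [0.5623, -0.0061, 0.2135]
tcp_rot: [-2.127, -1.761, 0.348]
wrist_force: [-0.4, 0.2, -2.4]
width: 0.1
kin tote in holder mm [-4.  -0.6 61.2] rot [-0.03 -0.03  0.03]
F holder frame [-0.6 -0.1 -2.3]
t 24.125 p [ 0.5623 -0.0061  0.2135] F [-0.4  0.2 -2.4] w 0.1 q [-0.1   0.36  1.51  0.07  1.7   0.08]
dx 0.0000 dy -0.0002 dz 0.0112  ax -0.04 ay -0.03 az 0.03 | dist 0.011 ang 0
dx -0.0004 dy -0.0002 dz 0.0212  ax -0.04 ay -0.03 az 0.03 | dist 0.021 ang 0
dx -0.0008 dy -0.0001 dz 0.0312  ax -0.04 ay -0.03 az 0.03 | dist 0.031 ang 0
M [-0.01  0.24 -0.02]
```

```bash
python3 -m inch '[{"dx":0,"dy":0,"dz":0.006,"ax":0,"ay":0,"az":0,"fingers":-1},{"dx":0,"dy":0,"dz":0.012,"ax":0,"ay":0,"az":0,"fingers":-1},{"dx":-0.0003,"dy":0,"dz":0.017,"ax":0,"ay":0,"az":0,"fingers":-1},{"dx":-0.0005,"dy":0,"dz":0.023,"ax":0,"ay":0,"az":0,"fingers":-1},{"dx":-0.0005,"dy":0,"dz":0.023,"ax":0,"ay":0,"az":0,"fingers":-1}]'
python3 gp.py -.001 -.0038
```

```text
time: 24.75
tool_pos: [0.5558, -0.0018, 0.1982]
tcp_rot: [-2.129, -1.766, 0.336]
wrist_force: [3.4, 6.1, 17.5]
width: 0.102
kin tote in holder mm [-4.2 -3.9 44.9] rot [-0.27  0.43  0.15]
F holder frame [ 5.2 -6.6 16.8]
t 24.75 p [ 0.5558 -0.0018  0.1982] F [ 3.4  6.1 17.5] w 0.102 q [-0.1   0.35  1.55  0.08  1.66  0.08]
dx -0.0023 dy -0.0002 dz -0.0057  ax 0.43 ay -0.27 az 0.17 | dist 0.006 ang 1
dx -0.0028 dy -0.0002 dz 0.0042  ax 0.43 ay -0.27 az 0.17 | dist 0.005 ang 1
dx -0.0032 dy -0.0002 dz 0.0142  ax 0.43 ay -0.27 az 0.17 | dist 0.015 ang 1
```

```bash
python3 - <<'E'
from h import *
for c,f in (("side","pics/a.png"),("top","pics/b.png")):
    P=np.load(f"P_{c}.npy"); I=cv2.imread(f).astype(int); L=rot(HF).inv().apply((P-HF[:3]).reshape(-1,3)).reshape(P.shape)
    blue=I[...,0]-I[...,2]>60
    cam=np.linalg.inv(np.array(bot.get_calibration(c)["view"]))[:3,3]; print(c,"cam in holder",rot(HF).inv().apply(cam-HF[:3]).round(2))
    k0=(abs(L[...,0])<.1)&(abs(L[...,1])<.085)&(L[...,2]>-.01)&(L[...,2]<.075)&~blue
    for nm,cl in (("dark",I.max(2)<75),("grey",I.max(2)>=75)):
        k=k0&cl; Q=L[k]
        print(nm,len(Q))
        for z0 in np.arange(-.01,.07,.01):
            q=Q[(Q[:,2]>=z0)&(Q[:,2]<z0+.01)]
            m=q[abs(q[:,0])<.05,1]; n=q[abs(q[:,1])<.04,0]
            g=lambda w:(np.percentile(w,[10,50,90])*1e3).round(1) if len(w)>4 else ""
            print(" z%3d"%(z0*1e3),"y-",g(m[m<-.03]),"y+",g(m[m>.03]),"| x-",g(n[n<-.06]),"x+",g(n[n>.06]))
E
```

```text
side cam in holder [ 0.89 -0.5   0.22]
dark 1926
 z-10 y- [-62.8 -62.1 -61.3] y+  | x-  x+ [75.7 77.5 79. ]
 z  0 y- [-63.4 -62.1 -61.2] y+  | x-  x+ [76.3 78.3 79.9]
 z 10 y-  y+  | x-  x+ [76.3 78.2 80. ]
 z 19 y-  y+  | x- [-83.3 -81.2 -79.3] x+ [76.7 78.2 79.9]
 z 30 y- [-63.  -62.1 -61.2] y+  | x- [-83.6 -81.5 -79.7] x+ [76.4 78.4 80. ]
 z 40 y- [-65.2 -62.5 -61.7] y+ [56.8 58.3 60.1] | x- [-85.  -82.5 -79.5] x+ [77.1 79.  81.5]
 z 49 y- [-67.  -65.9 -64.2] y+ [59.7 61.2 62.9] | x- [-86.2 -84.1 -82.8] x+ [80.5 82.7 84.4]
 z 60 y-  y+  | x-  x+ 
grey 458
 z-10 y- [-61.9 -49.7 -49.2] y+  | x-  x+ 
 z  0 y-  y+  | x-  x+ 
 z 10 y- [-73.4 -72.4 -71.4] y+  | x-  x+ 
 z 19 y- [-73.2 -72.3 -71.4] y+  | x-  x+ 
 z 30 y- [-72.9 -70.8 -62.3] y+ [54.1 56.6 58.3] | x-  x+ 
 z 40 y-  y+  | x-  x+ 
 z 49 y-  y+ [60.9 62.  62.8] | x- [-88.6 -86.5 -83.1] x+ [79.6 81.1 82.5]
 z 60 y-  y+  | x-  x+ 
top cam in holder [0.63 0.03 0.66]
dark 3982
 z-10 y- [-54.2 -43.8 -32.6] y+ [32.7 41.7 51.1] | x- [-80.6 -71.7 -62.4] x+ [77.  77.9 79.3]
 z  0 y- [-55.4 -43.7 -33.3] y+ [32.  41.9 51.1] | x- [-82.9 -80.6 -64.7] x+ [77.2 78.6 79.5]
 z 10 y-  y+  | x- [-83.5 -81.6 -80.1] x+ [77.2 78.3 79.7]
 z 19 y-  y+  | x- [-83.2 -82.1 -80.6] x+ [77.1 78.2 79.3]
 z 30 y- [-59.1 -58.7 -58. ] y+  | x- [-83.5 -81.8 -80.4] x+ [77.2 78.3 79.6]
 z 40 y- [-63.  -61.1 -59.1] y+ [57.9 59.6 61.6] | x- [-86.5 -83.6 -80.9] x+ [78.  79.4 82.1]
 z 49 y- [-65.4 -64.3 -63.1] y+ [61.7 63.3 65.1] | x- [-85.6 -84.9 -83. ] x+ [80.5 82.1 83.9]
 z 60 y-  y+  | x-  x+ 
grey 379
 z-10 y-  y+  | x-  x+ 
 z  0 y-  y+  | x-  x+ 
 z 10 y-  y+  | x-  x+ 
 z 19 y- [-56.7 -55.6 -54.7] y+ [52.9 53.6 54.4] | x-  x+ 
 z 30 y- [-72.  -57.9 -57. ] y+ [55.1 67.5 70.1] | x-  x+ 
 z 40 y- [-68.3 -67.9 -67.4] y+ [57.  57.3 66.1] | x-  x+ 
 z 49 y- [-67.7 -66.6 -65.9] y+  | x- [-88.1 -87.1 -85.3] x+ 
 z 60 y-  y+  | x-  x+
```

```bash
cat > face.py <<'E'
from h import *
def face(P,I,Rm,p,lab,zs):
    L=Rm.inv().apply((P-p).reshape(-1,3)); I=I.reshape(-1,3); Q=L[(abs(L[:,0])<.09)&(abs(L[:,1])<.07)&(I.max(1)<75)]
    g=lambda w:(np.percentile(w,[10,50,90])*1e3).round(1) if len(w)>4 else ""
    for z0,z1 in zs:
        q=Q[(Q[:,2]>=z0)&(Q[:,2]<z1)]; m=q[abs(q[:,0])<.05,1]; n=q[(abs(q[:,1])<.045)&(abs(q[:,1])>.028),0]
        print(lab,"z",z0,"y-",g(m[m<-.04]),"y+",g(m[m>.04]),"| x-",g(n[n<-.06]),"x+",g(n[n>.06]))
zs=((.015,.03),(.03,.05),(.056,.063))
for c,f in (("side","pics/a.png"),("top","pics/b.png")): face(np.load(f"P_{c}.npy"),cv2.imread(f),rot(MIDP),MIDP[:3],"start "+c,zs)
st=bot.read_state(); Rt=R.from_rotvec(st["tcp_rot"]); g=np.load("grip.npz"); RT=Rt*R.from_quat(g["q"]).inv(); pT=st["tool_pos"]-RT.apply(g["tp"])
for c in ("side","top"):
    I,d,P=cloud(c); face(P,I,RT,pT,"now "+c,zs)
    L=RT.inv().apply((P-pT).reshape(-1,3))
    if c=="side":
        k=(abs(L[:,0])<.09)&(abs(L[:,1])<.07)&(I.reshape(-1,3).max(1)<75)&(L[:,2]>.018)&(L[:,2]<.075); Q=L[k]
        f=lambda v: MID(R.from_rotvec(v[3:]).inv().apply(Q-v[:3]))
        r=least_squares(f,np.zeros(6),loss="soft_l1",f_scale=.002,x_scale=[.01]*3+[.1]*3); print("fit vs kin",(r.x[:3]*1e3).round(1),np.degrees(r.x[3:]).round(2))
E
python3 face.py
```

```text
start side z 0.015 y- [-51.9 -51.4 -50.9] y+ [54.5 54.7 54.8] | x- [-72.9 -71.5 -70.2] x+ [73.9 74.6 75.6]
start side z 0.03 y- [-51.8 -51.4 -50.9] y+  | x- [-72.5 -71.4 -69.8] x+ [73.5 74.6 75.8]
start side z 0.056 y- [-56.6 -54.6 -52.2] y+ [51.6 54.5 59. ] | x- [-76.  -73.9 -70.7] x+ [76.1 78.3 79.8]
start top z 0.015 y- [-51.4 -50.8 -49.9] y+ [54.6 55.2 55.7] | x-  x+ [71.9 72.1 72.4]
start top z 0.03 y- [-51.6 -50.7 -49.9] y+ [54.7 55.4 55.9] | x-  x+ [71.7 72.  72.4]
start top z 0.056 y- [-56.3 -54.4 -51.6] y+ [54.2 58.  60.2] | x- [-76.8 -74.5 -72.3] x+ [73.4 76.5 78.8]
now side z 0.015 y- [-49.3 -48.4 -47.5] y+  | x-  x+ [73.2 75.5 76.8]
now side z 0.03 y- [-50.2 -49.1 -48. ] y+  | x- [-73.5 -70.9 -69.1] x+ [72.8 75.1 76.6]
now side z 0.056 y- [-55.3 -53.9 -51.8] y+ [59.  59.7 60.8] | x- [-77.4 -73.4 -72. ] x+ [75.8 78.3 81. ]
fit vs kin [-0.2  3.4  1.8] [ 2.17  0.84 -0.39]
now top z 0.015 y-  y+  | x-  x+ 
now top z 0.03 y-  y+  | x-  x+ 
now top z 0.056 y-  y+  | x-  x+
```

```bash
python3 -m inch '[{"dx":0,"dy":0,"dz":-0.01,"ax":0,"ay":0,"az":0,"fingers":-1},{"dx":0.0005,"dy":0,"dz":-0.025,"ax":0,"ay":0,"az":0,"fingers":-1},{"dx":0.001,"dy":0,"dz":-0.035,"ax":0,"ay":0,"az":0,"fingers":-1},{"dx":0.001,"dy":0,"dz":-0.035,"ax":0,"ay":0,"az":0,"fingers":-1}]'
cat > sh.py <<'E'
from h import *
import sys
def sheets(a,b,H,lipz,fl,t,tab=None,zf=.004):
    # visible from +x,-y,+z : outer +x(a+t), outer -y, inner -x(-a), inner +y(b)
    S=[([a+t,-b-t,0],[a+t,b+t,H]),([-a-t,-b-t,0],[a+t,-b-t,H]),([-a,-b,zf],[-a,b,H]),([-a,b,zf],[a,b,H]),([-a,-b,zf],[a,b,zf])]
    n=4
    for i in range(n):
        f=(i+.5)/n*fl; z0=H+lipz*i/n; z1=H+lipz*(i+1)/n
        S+=[([a+t+f,-b-t-f,z0],[a+t+f,b+t+f,z1]),([-a-t-f,-b-t-f,z0],[a+t+f,-b-t-f,z1]),([-a-f,-b-f,z0],[-a-f,b+f,z1]),([-a-f,b+f,z0],[a+f,b+f,z1])]
    if tab: S+=[([tab[0],-.025,0],[tab[0],.025,tab[1]])]
    return lambda p: np.min([box(p,*x) for x in S],axis=0)
MS=sheets(.071,.051,.055,.007,.0045,.004,(.075,.092)); HSH=sheets(.078,.058,.049,.007,.0045,.004)
def fit6s(sdf,Rm,p,A,zr,X):
    L=Rm.inv().apply(A-p); k=(abs(L[:,0])<X)&(abs(L[:,1])<X-.02)&(L[:,2]>zr[0])&(L[:,2]<zr[1]); Q=L[k]
    f=lambda v: sdf(R.from_rotvec(v[3:]).inv().apply(Q-v[:3]))
    best=None
    for dx in (-.005,0,.005):
      for dy in (-.006,0,.006):
        r=least_squares(f,[dx,dy,0,0,0,0],loss="soft_l1",f_scale=.002,x_scale=[.01]*3+[.1]*3)
        if best is None or r.cost<best.cost: best=r
    v=best.x; print(len(Q),"cost",round(best.cost*1e6),"mm",(v[:3]*1e3).round(1),"deg",np.degrees(v[3:]).round(2),"med",np.median(best.fun).round(4)); return v
if __name__=="__main__":
    st=bot.read_state(); Rt=R.from_rotvec(st["tcp_rot"]); tcp=st["tool_pos"]
    Rm=Rt*Rtote(np.zeros(5)).inv(); p=tcp-Rm.apply([.07,0,.027])
    I,d,P=cloud("side"); A=P[~np.isnan(P[...,0])&(I.max(2)<75)]
    v=fit6s(MS,Rm,p,A,(-.008,.068),.09)
    I0=cv2.imread("pics/a.png"); P0=np.load("P_side.npy"); h=fit6s(HSH,rot(HOLP),HOLP[:3],P0[~np.isnan(P0[...,0])&(I0.max(2)<75)],(-.01,.065),.1)
    RT=Rm*R.from_rotvec(v[3:]); pT=p+Rm.apply(v[:3]); Tr=RT.inv()*Rt; tp=RT.inv().apply(tcp-pT); np.savez("grip.npz",q=Tr.as_quat(),tp=tp)
    o=rot(HF).inv().apply(pT-HF[:3]); print("tote in HF mm",(o*1e3).round(1),"rot",np.degrees((rot(HF).inv()*RT).as_rotvec()).round(2),"tool in tote",tp.round(4))
E
python3 sh.py; python3 gp.py 0 -.0037
```

```text
time: 25.35
tool_pos: [0.5706, -0.0052, 0.2304]
tcp_rot: [-2.13, -1.766, 0.335]
wrist_force: [-0.3, 0.3, -1.8]
width: 0.095
2071 cost 1380 mm [ 0.3  8.6 -0.8] deg [ 4.36 -0.1  -0.23] med 0.0008
1927 cost 1466 mm [-3.6 -0.4  0.8] deg [-0.19  0.03 -0.04] med 0.0009
tote in HF mm [-4.2  3.7 79.4] rot [ 1.75  0.17 -0.14] tool in tote [ 0.0698 -0.0062  0.0282]
kin tote in holder mm [-4.   3.8 78.5] rot [ 1.76  0.1  -0.14]
F holder frame [-0.9  0.5 -1.9]
t 25.4 p [ 0.5701 -0.0052  0.2298] F [-0.1 -0.5 -2.1] w 0.098 q [-0.1   0.36  1.48  0.08  1.72  0.08]
dx 0.0014 dy -0.0004 dz 0.0283  ax 0.10 ay 1.76 az -0.13 | dist 0.028 ang 2
dx 0.0010 dy -0.0004 dz 0.0383  ax 0.10 ay 1.76 az -0.13 | dist 0.038 ang 2
dx 0.0005 dy -0.0004 dz 0.0482  ax 0.10 ay 1.76 az -0.13 | dist 0.048 ang 2
```

```bash
python3 -m inch '[{"dx":0.002,"dy":-0.0004,"dz":0.008,"ax":0,"ay":1.76,"az":-0.1,"fingers":-1},{"dx":0.002,"dy":-0.0004,"dz":0.018,"ax":0,"ay":1.76,"az":-0.1,"fingers":-1},{"dx":0.0018,"dy":-0.0004,"dz":0.028,"ax":0,"ay":1.76,"az":-0.1,"fingers":-1},{"dx":0.0016,"dy":-0.0004,"dz":0.033,"ax":0,"ay":1.76,"az":-0.1,"fingers":-1},{"dx":0.0014,"dy":-0.0004,"dz":0.038,"ax":0,"ay":1.76,"az":-0.1,"fingers":-1},{"dx":0.0014,"dy":-0.0004,"dz":0.038,"ax":0,"ay":1.76,"az":-0.1,"fingers":-1}]'
python3 gp.py 0 -.0037
```

```text
time: 26.15
tool_pos: [0.5546, 0.0009, 0.1952]
tcp_rot: [-2.121, -1.75, 0.302]
wrist_force: [0.7, 0.2, -1.9]
width: 0.1
kin tote in holder mm [-3.6 -0.4 40. ] rot [ 0.    0.07 -0.03]
F holder frame [-1.4 -0.3 -1.4]
t 26.15 p [0.5546 0.0009 0.1952] F [ 0.7  0.2 -1.9] w 0.1 q [-0.11  0.35  1.56  0.1   1.65  0.06]
dx 0.0003 dy 0.0002 dz -0.0101  ax 0.07 ay 0.00 az -0.02 | dist 0.010 ang 0
dx -0.0005 dy 0.0001 dz -0.0002  ax 0.07 ay 0.00 az -0.02 | dist 0.001 ang 0
dx -0.0012 dy 0.0001 dz 0.0098  ax 0.07 ay 0.00 az -0.02 | dist 0.010 ang 0
```

```bash
python3 -m inch '[{"dx":-0.0008,"dy":0,"dz":0.006,"ax":0,"ay":0,"az":0,"fingers":-1},{"dx":-0.0012,"dy":0,"dz":0.0105,"ax":0,"ay":0,"az":0,"fingers":-1},{"dx":-0.0012,"dy":0,"dz":0.0105,"ax":0,"ay":0,"az":0,"fingers":-1}]'
python3 gp.py 0 -.0037
```

```text
time: 26.52
tool_pos: [0.5498, 0.0014, 0.1852]
tcp_rot: [-2.12, -1.749, 0.302]
wrist_force: [0.0, -0.0, -2.5]
width: 0.096
kin tote in holder mm [-3.4 -0.1 28.8] rot [-0.    0.03 -0.03]
F holder frame [-1.1 -0.  -2.2]
t 26.525 p [0.5498 0.0014 0.1852] F [ 0.  -0.  -2.5] w 0.096 q [-0.11  0.35  1.58  0.1   1.64  0.06]
dx 0.0014 dy 0.0003 dz -0.0212  ax 0.03 ay -0.00 az -0.03 | dist 0.021 ang 0
dx 0.0007 dy 0.0003 dz -0.0112  ax 0.03 ay -0.00 az -0.03 | dist 0.011 ang 0
dx -0.0001 dy 0.0003 dz -0.0012  ax 0.03 ay -0.00 az -0.03 | dist 0.001 ang 0
```

```bash
python3 -m inch '[{"dx":0,"dy":0,"dz":0,"ax":0,"ay":0,"az":0,"fingers":-0.5},{"dx":0,"dy":0,"dz":0,"ax":0,"ay":0,"az":0,"fingers":-0.5},{"dx":0,"dy":0,"dz":-0.01,"ax":0,"ay":0,"az":0,"fingers":-0.5},{"dx":0,"dy":0,"dz":-0.04,"ax":0,"ay":0,"az":0,"fingers":-0.5},{"dx":0,"dy":0,"dz":-0.08,"ax":0,"ay":0,"az":0,"fingers":-0.5},{"dx":0,"dy":0,"dz":-0.08,"ax":0,"ay":0,"az":0,"fingers":-1}]'
cat > pr.py <<'E'
from h import *
T=HF.copy(); T[:3]=at(HF,[-.0037,-.0003,0])   # seated tote frame
np.save("T.npy",T)
r=Rtote(T)
# reported TCP z in tote-seated frame: real tip z - .039
rows(*[(at(T,[-.003,0,z-.039]),r) for z in (.12,.05,.034,.02,.004)])
print("F holder",rot(T).inv().apply(bot.read_state()["wrist_force"]).round(1))
E
python3 pr.py; python3 percam.py 2>/dev/null
```

```text
time: 27.28
tool_pos: [0.5844, -0.0111, 0.2619]
tcp_rot: [-2.126, -1.753, 0.295]
wrist_force: [0.2, 0.4, 0.1]
width: 0.048
t 27.275 p [ 0.5844 -0.0111  0.2619] F [0.2 0.4 0.1] w 0.048 q [-0.13  0.36  1.42  0.1   1.78  0.07]
dx -0.0048 dy 0.0715 dz 0.0614  ax 0.59 ay -4.40 az 0.21 | dist 0.094 ang 4
dx -0.0102 dy 0.0707 dz 0.1312  ax 0.59 ay -4.40 az 0.21 | dist 0.149 ang 4
dx -0.0114 dy 0.0706 dz 0.1472  ax 0.59 ay -4.40 az 0.21 | dist 0.164 ang 4
dx -0.0125 dy 0.0704 dz 0.1611  ax 0.59 ay -4.40 az 0.21 | dist 0.176 ang 4
dx -0.0137 dy 0.0702 dz 0.1771  ax 0.59 ay -4.40 az 0.21 | dist 0.191 ang 4
F holder [-0.1 -0.5  0.1]
side tote 136 [ -0.    5.9 -17.6] [-0.95 -5.12  0.74] 0.0009
side holder 1766 [-2.7 -1.   2.8] [-2.12 -1.49 -0.19] 0.0012
top tote 0 [0. 0. 0.] [0. 0. 0.] nan
top holder 78 [1.5 1.9 4.6] [ 3.64  0.88 -1.43] 0.0006
```

```bash
python3 -m inch '[{"dx":-0.003,"dy":0.05,"dz":0.0,"ax":0.4,"ay":-3,"az":0.2,"fingers":-1},{"dx":-0.0048,"dy":0.0715,"dz":0.03,"ax":0.6,"ay":-4.4,"az":0.2,"fingers":-1},{"dx":-0.006,"dy":0.0713,"dz":0.08,"ax":0.6,"ay":-4.4,"az":0.2,"fingers":-1},{"dx":-0.009,"dy":0.071,"dz":0.12,"ax":0.6,"ay":-4.4,"az":0.2,"fingers":-1},{"dx":-0.0114,"dy":0.0706,"dz":0.145,"ax":0.6,"ay":-4.4,"az":0.2,"fingers":-1},{"dx":-0.012,"dy":0.0705,"dz":0.154,"ax":0.6,"ay":-4.4,"az":0.2,"fingers":-1},{"dx":-0.0125,"dy":0.0704,"dz":0.16,"ax":0.6,"ay":-4.4,"az":0.2,"fingers":-1},{"dx":-0.013,"dy":0.0704,"dz":0.166,"ax":0.6,"ay":-4.4,"az":0.2,"fingers":-1}]'
python3 pr.py
```

```text
time: 28.38
tool_pos: [0.5781, -0.0099, 0.0786]
tcp_rot: [-2.133, -1.784, 0.395]
wrist_force: [-0.5, -0.3, 6.0]
width: 0.001
t 28.375 p [ 0.5781 -0.0099  0.0786] F [-0.5 -0.3  6. ] w 0.001 q [-0.09  0.5   1.58  0.04  1.5   0.08]
dx 0.0000 dy 0.0010 dz -0.1084  ax -0.28 ay 0.01 az 0.02 | dist 0.108 ang 0
dx 0.0000 dy 0.0014 dz -0.0384  ax -0.28 ay 0.01 az 0.02 | dist 0.038 ang 0
dx 0.0000 dy 0.0015 dz -0.0224  ax -0.28 ay 0.01 az 0.02 | dist 0.022 ang 0
dx 0.0000 dy 0.0015 dz -0.0084  ax -0.28 ay 0.01 az 0.02 | dist 0.008 ang 0
dx 0.0001 dy 0.0016 dz 0.0076  ax -0.28 ay 0.01 az 0.02 | dist 0.008 ang 0
F holder [2.9 0.4 5.2]
```

```bash
python3 -m inch '[{"dx":0,"dy":0.0015,"dz":0.004,"ax":0,"ay":0,"az":0,"fingers":-1},{"dx":0,"dy":0.0015,"dz":0.008,"ax":0,"ay":0,"az":0,"fingers":-1},{"dx":0,"dy":0.0015,"dz":0.012,"ax":0,"ay":0,"az":0,"fingers":-1},{"dx":0,"dy":0.0015,"dz":0.015,"ax":0,"ay":0,"az":0,"fingers":-1}]'
python3 pr.py
```

```text
time: 28.88
tool_pos: [0.5768, -0.0095, 0.074]
tcp_rot: [-2.137, -1.788, 0.389]
wrist_force: [-0.6, -1.8, 41.9]
width: 0.002
t 28.875 p [ 0.5768 -0.0095  0.074 ] F [-0.6 -1.8 41.9] w 0.002 q [-0.09  0.49  1.59  0.04  1.48  0.08]
dx -0.0000 dy 0.0009 dz -0.1131  ax 0.08 ay -0.02 az 0.04 | dist 0.113 ang 0
dx -0.0000 dy 0.0008 dz -0.0431  ax 0.08 ay -0.02 az 0.04 | dist 0.043 ang 0
dx -0.0000 dy 0.0008 dz -0.0271  ax 0.08 ay -0.02 az 0.04 | dist 0.027 ang 0
dx -0.0000 dy 0.0008 dz -0.0131  ax 0.08 ay -0.02 az 0.04 | dist 0.013 ang 0
dx -0.0000 dy 0.0008 dz 0.0029  ax 0.08 ay -0.02 az 0.04 | dist 0.003 ang 0
F holder [17.7  1.9 38. ]
```

```bash
python3 -m inch '[{"dx":0,"dy":0,"dz":-0.02,"ax":0,"ay":0,"az":0,"fingers":-1},{"dx":0,"dy":0,"dz":-0.07,"ax":0,"ay":0,"az":0,"fingers":-1},{"dx":0,"dy":0,"dz":-0.12,"ax":0,"ay":0,"az":0,"fingers":-1},{"dx":0,"dy":0,"dz":-0.17,"ax":0,"ay":0,"az":0,"fingers":-0.2},{"dx":0,"dy":0,"dz":-0.2,"ax":0,"ay":0,"az":0,"fingers":-0.2}]'
python3 - <<'E'
from h import *
t=at(SMP,[-.058,0,0]); r=Rtote(SMP); print(t)
rows(([.55,-.15,.27],Rtote([0,0,0,2.6,.2])),([t[0],t[1],.17],r),([t[0],t[1],.04],r))
E
```

```text
time: 29.5
tool_pos: [0.6609, -0.0247, 0.2594]
tcp_rot: [-2.141, -1.791, 0.384]
wrist_force: [0.0, -0.4, -0.2]
width: 0.395
[ 0.46059969 -0.3355125   0.        ]
t 29.5 p [ 0.6609 -0.0247  0.2594] F [ 0.  -0.4 -0.2] w 0.395 q [-0.1   0.53  1.19  0.04  1.85  0.08]
dx -0.1429 dy -0.0837 dz 0.0259  ax -12.66 ay 6.35 az 19.90 | dist 0.168 ang 24
dx -0.3414 dy -0.0931 dz 0.1396  ax -23.24 ay 8.52 az 39.96 | dist 0.380 ang 47
dx -0.3416 dy -0.0397 dz 0.2581  ax -23.24 ay 8.52 az 39.96 | dist 0.430 ang 47
```

```bash
python3 -m inch '[{"dx":-0.05,"dy":-0.03,"dz":0.005,"ax":-4,"ay":2,"az":6,"fingers":-0.2},{"dx":-0.1,"dy":-0.06,"dz":0.015,"ax":-8,"ay":4,"az":13,"fingers":-0.2},{"dx":-0.143,"dy":-0.084,"dz":0.026,"ax":-12.7,"ay":6.3,"az":20,"fingers":-0.2},{"dx":-0.2,"dy":-0.086,"dz":0.06,"ax":-16,"ay":7,"az":26,"fingers":-0.2},{"dx":-0.25,"dy":-0.088,"dz":0.09,"ax":-19,"ay":8,"az":33,"fingers":-0.2},{"dx":-0.3,"dy":-0.09,"dz":0.12,"ax":-23.2,"ay":8.5,"az":40,"fingers":-0.2},{"dx":-0.341,"dy":-0.093,"dz":0.14,"ax":-23.2,"ay":8.5,"az":40,"fingers":-0.2},{"dx":-0.341,"dy":-0.093,"dz":0.14,"ax":-23.2,"ay":8.5,"az":40,"fingers":-0.2},{"dx":-0.341,"dy":-0.093,"dz":0.14,"ax":-23.2,"ay":8.5,"az":40,"fingers":-0.2}]'
cat > chk.py <<'E'
from sh import *
def ch(tilt0=None):
    A=[];
    for c in ("side","top"):
        I,d,P=cloud(c); B=P[~np.isnan(P[...,0])&(I.max(2)<75)]; A.append(B)
        if c=="side": cv2.imwrite("pics/k.png",cv2.resize(I[90:210,200:380],(780,520),interpolation=cv2.INTER_CUBIC))
    T=np.load("T.npy"); Hs=T.copy(); Hs[:3]=at(T,[0,0,-.004])
    print("holder side:",end=" "); h=fit6s(HSH,rot(Hs),Hs[:3],A[0],(-.01,.055),.1)
    for i,c in enumerate(("side","top")):
        L=rot(T).inv().apply(A[i]-T[:3]); k=(L[:,2]>.054)&(L[:,2]<.1)&(abs(L[:,0])<.1)&(abs(L[:,1])<.08)
        q=L[k]; print(c,"above-rim pts",k.sum(),"z pct",np.percentile(q[:,2],[50,90,99]).round(4))
        lip=q[(q[:,2]<.072)]
        for n,m in (("x+",(lip[:,0]>.06)),("x-",lip[:,0]<-.06),("y+",lip[:,1]>.04),("y-",lip[:,1]<-.04)):
            if m.sum()>4: print("  lip",n,m.sum(),"top z %.4f"%np.percentile(lip[m,2],95),"xy med",np.median(lip[m,:2],0).round(4))
        f=L[(abs(L[:,0])<.055)&(abs(L[:,1])<.035)&(L[:,2]<.04)&(L[:,2]>-.02)]
        if len(f)>20:
            C=np.linalg.lstsq(np.c_[f[:,:2],np.ones(len(f))],f[:,2],rcond=None)[0]; print("  floor pts",len(f),"z at centre %.4f"%C[2],"slope deg",np.degrees(C[:2]).round(2))
    print("median MID sdf fit:",end=" "); L=rot(T).inv().apply(A[0]-T[:3]); fit6s(MS,rot(T),T[:3],A[0][(L[:,2]>.054)&(L[:,2]<.1)],(.054,.1),.1)
ch()
s=fit(SML,sel2 if False else (lambda X:X)(np.vstack([P[(P[...,0]>.33)&(P[...,0]<.51)&(P[...,1]>-.38)&(P[...,1]<-.2)&(P[...,2]>.012)&(P[...,2]<.104)&(I.max(2)<75)] for I,d,P in [cloud("side"),cloud("top")]])),[SMP])
t=at(s,[-.058,0,0]); rows(([t[0],t[1],.041],Rtote(s)))
E
python3 chk.py
```

```text
time: 30.62
tool_pos: [0.4612, -0.3353, 0.1704]
tcp_rot: [2.959, 1.053, 0.0]
wrist_force: [1.1, 0.2, -0.6]
width: 0.402
holder side: 1442 cost 1497 mm [-0.4  0.4  2.8] deg [ 0.74  1.39 -0.22] med 0.0009
side above-rim pts 701 z pct [0.0623 0.0834 0.0907]
  lip x+ 298 top z 0.0701 xy med [ 0.074  -0.0067]
  lip x- 104 top z 0.0610 xy med [-0.0747  0.0035]
  lip y+ 49 top z 0.0633 xy med [0.0724 0.0489]
  lip y- 181 top z 0.0645 xy med [ 0.0233 -0.0575]
top above-rim pts 1075 z pct [0.061  0.0881 0.0928]
  lip x+ 281 top z 0.0701 xy med [ 0.0734 -0.0015]
  lip x- 210 top z 0.0616 xy med [-0.076  -0.0019]
  lip y+ 247 top z 0.0632 xy med [0.0057 0.0543]
  lip y- 262 top z 0.0627 xy med [ 0.0047 -0.0555]
  floor pts 344 z at centre 0.0039 slope deg [0.49 0.04]
median MID sdf fit: 701 cost 1240 mm [-2.3 -1.5  0.5] deg [-0.74 -0.4  -0.21] med 0.001
  cost 971 [ 0.424  -0.2907  0.      2.2575  0.    ] med 0.0007
t 30.825 p [ 0.4618 -0.3346  0.1705] F [ 0.3  0.4 -0.4] w 0.402 q [-0.67  0.08  1.86 -0.    1.2   0.21]
dx -0.0014 dy -0.0000 dz 0.1295  ax 0.06 ay 0.01 az -0.04 | dist 0.129 ang 0
```

View pics/k.png

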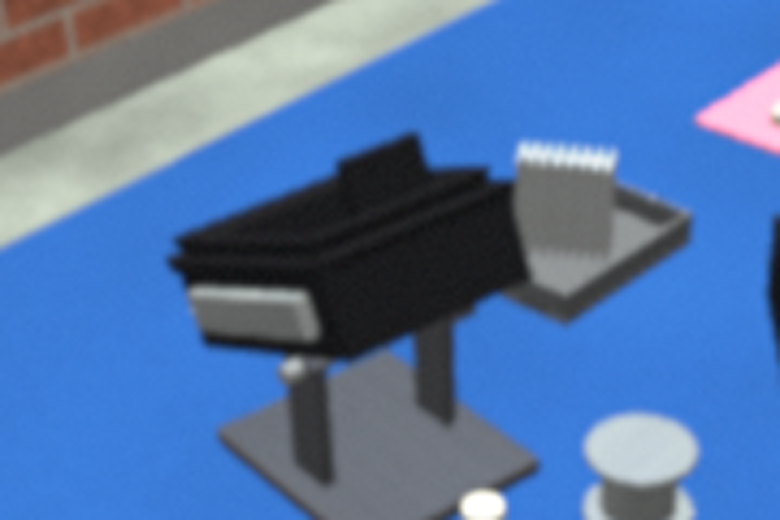

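```bash
python3 -m inch '[{"dx":-0.001,"dy":0,"dz":0.06,"ax":0,"ay":0,"az":0,"fingers":-0.2},{"dx":-0.001,"dy":0,"dz":0.105,"ax":0,"ay":0,"az":0,"fingers":-0.2},{"dx":-0.001,"dy":0,"dz":0.129,"ax":0,"ay":0,"az":0,"fingers":-0.2},{"dx":-0.001,"dy":0,"dz":0.129,"ax":0,"ay":0,"az":0,"fingers":-0.2},{"dx":-0.001,"dy":0,"dz":0.129,"ax":0,"ay":0,"az":0,"fingers":-1},{"dx":-0.001,"dy":0,"dz":0.129,"ax":0,"ay":0,"az":0,"fingers":-1},{"dx":-0.001,"dy":0,"dz":0.129,"ax":0,"ay":0,"az":0,"fingers":-1},{"dx":-0.001,"dy":0,"dz":0.11,"ax":0,"ay":0,"az":0,"fingers":-1},{"dx":-0.001,"dy":0,"dz":0.06,"ax":0,"ay":0,"az":0,"fingers":-1},{"dx":-0.001,"dy":0,"dz":0.0,"ax":0,"ay":0,"az":0,"fingers":-1},{"dx":-0.001,"dy":0,"dz":-0.06,"ax":0,"ay":0,"az":0,"fingers":-1},{"dx":-0.001,"dy":0,"dz":-0.08,"ax":0,"ay":0,"az":0,"fingers":-1}]' 90
python3 - <<'E'
from sh import *
T=np.load("T.npy"); Hs=T.copy(); Hs[:3]=at(T,[0,0,-.004])
for lab in ("start","now"):
    for c,f in (("side","pics/a.png"),("top","pics/b.png")):
        if lab=="start": P=np.load(f"P_{c}.npy"); I=cv2.imread(f)
        else: I,d,P=cloud(c)
        A=P[~np.isnan(P[...,0])&(I.max(2)<75)]; L=rot(Hs).inv().apply(A-Hs[:3])
        # +x outer face plane: x vs z ; 
        q=L[(L[:,0]>.074)&(L[:,0]<.09)&(abs(L[:,1])<.055)&(L[:,2]>.002)&(L[:,2]<.046)]
        if len(q)>30:
            C=np.linalg.lstsq(np.c_[q[:,1:],np.ones(len(q))],q[:,0],rcond=None)[0]; print(lab,c,"x+ face n",len(q),"dx/dy,dx/dz deg",np.degrees(C[:2]).round(2),"x at z=.025 %.4f"%(C[2]+.025*C[1]))
        q=L[(L[:,1]<-.058)&(L[:,1]>-.067)&(abs(L[:,0])<.075)&(L[:,2]<.05)&(L[:,2]>-.01)]
        if len(q)>30:
            print("   y- face med y",np.median(q[:,1]).round(4),"bottom edge z at x=-.06,.06:",[np.percentile(q[abs(q[:,0]-x)<.02,2],3).round(4) if (abs(q[:,0]-x)<.02).sum()>5 else None for x in (-.05,.05)])
        M=rot(T).inv().apply(A-T[:3]); f=M[(abs(M[:,0])<.055)&(abs(M[:,1])<.035)&(M[:,2]<.04)&(M[:,2]>-.02)]
        if len(f)>50:
            C=np.linalg.lstsq(np.c_[f[:,:2],np.ones(len(f))],f[:,2],rcond=None)[0]; print("   floor",c,len(f),"%.4f"%C[2],np.degrees(C[:2]).round(2))
rows()
E
```

```text
time: 32.33
tool_pos: [0.4628, -0.3368, 0.2571]
tcp_rot: [2.95, 1.053, 0.008]
wrist_force: [-0.3, -0.6, -1.3]
width: 0.094
start side x+ face n 756 dx/dy,dx/dz deg [0.17 0.1 ] x at z=.025 0.0820
   y- face med y -0.0618 bottom edge z at x=-.06,.06: [np.float64(0.0049), np.float64(0.003)]
start top x+ face n 686 dx/dy,dx/dz deg [-0.01 -0.3 ] x at z=.025 0.0820
   y- face med y -0.0589 bottom edge z at x=-.06,.06: [np.float64(0.0363), np.float64(0.0373)]
   floor top 855 -0.0003 [0.08 0.11]
now side x+ face n 760 dx/dy,dx/dz deg [-0.1   0.41] x at z=.025 0.0821
   y- face med y -0.0619 bottom edge z at x=-.06,.06: [np.float64(0.0052), np.float64(0.0029)]
now top x+ face n 691 dx/dy,dx/dz deg [-0.03 -0.07] x at z=.025 0.0820
   floor top 343 0.0036 [0.05 0.07]
t 32.425 p [ 0.4622 -0.3363  0.2543] F [ 0.  -0.8 -2.6] w 0.094 q [-0.67  0.03  1.76 -0.    1.34  0.21]
```

```bash
python3 - <<'E'
from h import *
T=np.load("T.npy")
rows(([.52,-.22,.36],Rtote([0,0,0,2.5,.15])),([.62,-.08,.37],Rtote([0,0,0,2.8,.35])),(at(T,[-.061,0,.004+.13+.041]),Rtote(T)))
print(at(T,[-.061,0,.004+.13+.041]))
E
```

```text
t 32.425 p [ 0.4622 -0.3363  0.2543] F [ 0.  -0.8 -2.6] w 0.094 q [-0.67  0.03  1.76 -0.    1.34  0.21]
dx 0.1185 dy -0.0526 dz -0.1060  ax 8.98 ay -1.05 az -13.91 | dist 0.167 ang 17
dx 0.2845 dy -0.0976 dz -0.1161  ax 19.98 ay -5.39 az -30.82 | dist 0.322 ang 37
dx 0.3864 dy -0.0740 dz 0.0165  ax 24.05 ay -8.63 az -39.89 | dist 0.394 ang 47
[ 0.71443947 -0.03435424  0.2376666 ]
```

```bash
python3 -m inch '[{"dx":0.04,"dy":-0.018,"dz":-0.035,"ax":3,"ay":0,"az":-5,"fingers":-1},{"dx":0.08,"dy":-0.035,"dz":-0.075,"ax":6,"ay":-0.5,"az":-9,"fingers":-1},{"dx":0.118,"dy":-0.053,"dz":-0.106,"ax":9,"ay":-1,"az":-14,"fingers":-1},{"dx":0.175,"dy":-0.067,"dz":-0.11,"ax":12.5,"ay":-2.5,"az":-20,"fingers":-1},{"dx":0.23,"dy":-0.082,"dz":-0.113,"ax":16,"ay":-4,"az":-25,"fingers":-1},{"dx":0.284,"dy":-0.098,"dz":-0.116,"ax":20,"ay":-5.4,"az":-31,"fingers":-1},{"dx":0.335,"dy":-0.086,"dz":-0.09,"ax":24,"ay":-8.6,"az":-39.9,"fingers":-1},{"dx":0.386,"dy":-0.074,"dz":-0.05,"ax":24,"ay":-8.6,"az":-39.9,"fingers":-1},{"dx":0.386,"dy":-0.074,"dz":0.0165,"ax":24,"ay":-8.6,"az":-39.9,"fingers":-1},{"dx":0.386,"dy":-0.074,"dz":0.0165,"ax":24,"ay":-8.6,"az":-39.9,"fingers":-1},{"dx":0.386,"dy":-0.074,"dz":0.0165,"ax":24,"ay":-8.6,"az":-39.9,"fingers":-1},{"dx":0.386,"dy":-0.074,"dz":0.0165,"ax":24,"ay":-8.6,"az":-39.9,"fingers":-1}]'
cat > ss.py <<'E'
from sh import *
a,b,t,H,zf=.059,.0435,.004,.062,.004
S=[([a+t,-b-t,0],[a+t,b+t,H]),([-a-t,-b-t,0],[a+t,-b-t,H]),([-a,-b,zf],[-a,b,H]),([-a,b,zf],[a,b,H]),([-.053,-.025,H],[-.053,.025,.105]),([-.063,-.025,H],[-.053,-.025,.105])]
SS=lambda p: np.min([box(p,*x) for x in S],axis=0)
T=np.load("T.npy"); st=bot.read_state(); Rt=R.from_rotvec(st["tcp_rot"]); tcp=st["tool_pos"]
Rm=Rt*Rtote(np.zeros(5)).inv(); p=tcp-Rm.apply([-.058,0,.041])
I,d,P=cloud("side"); A=P[~np.isnan(P[...,0])&(I.max(2)<75)]
v=fit6s(SS,Rm,p,A,(-.006,.07),.08)
RT=Rm*R.from_rotvec(v[3:]); pT=p+Rm.apply(v[:3]); Tr=RT.inv()*Rt; tp=RT.inv().apply(tcp-pT); np.savez("grip2.npz",q=Tr.as_quat(),tp=tp)
o=rot(T).inv().apply(pT-T[:3]); print("small in mid mm",(o*1e3).round(1),"rot",np.degrees((rot(T).inv()*RT).as_rotvec()).round(2),"tool in tote",tp.round(4))
E
cat > g2.py <<'E'
from h import *
T=np.load("T.npy"); st=bot.read_state(); Rt=R.from_rotvec(st["tcp_rot"]); tcp=st["tool_pos"]
g=np.load("grip2.npz"); Tr=R.from_quat(g["q"]);tp=g["tp"]; RT=Rt*Tr.inv(); pT=tcp-RT.apply(tp)
o=rot(T).inv().apply(pT-T[:3]); print("kin small in mid mm",(o*1e3).round(1),"rot",np.degrees((rot(T).inv()*RT).as_rotvec()).round(2),"F",rot(T).inv().apply(st["wrist_force"]).round(1))
rows(*[(at(T,np.array([-.003,0,h])+tp),rot(T)*Tr) for h in (.07,.05,.03,.006)])
E
python3 ss.py; python3 g2.py
```

```text
time: 33.92
tool_pos: [0.7151, -0.0355, 0.242]
tcp_rot: [-2.142, -1.789, 0.384]
wrist_force: [0.4, 0.6, -0.6]
width: 0.095
1813 cost 1167 mm [ 0.4  1.5 -2.1] deg [-0.16 -0.34 -0.09] med 0.0008
small in mid mm [ -1.8   2.4 135.8] rot [-0.22  0.05 -0.12] tool in tote [-0.0582 -0.0017  0.0435]
kin small in mid mm [ -1.9   2.3 136.1] rot [-0.22  0.11 -0.12] F [-0.2  0.4 -0.2]
t 33.975 p [ 0.7153 -0.0354  0.2424] F [ 0.  -0.4 -0.3] w 0.098 q [-0.1   0.65  1.04  0.03  1.88  0.08]
dx 0.0025 dy 0.0007 dz 0.0662  ax 0.11 ay -0.22 az -0.12 | dist 0.066 ang 0
dx 0.0025 dy 0.0005 dz 0.0862  ax 0.11 ay -0.22 az -0.12 | dist 0.086 ang 0
dx 0.0025 dy 0.0003 dz 0.1062  ax 0.11 ay -0.22 az -0.12 | dist 0.106 ang 0
dx 0.0025 dy 0.0002 dz 0.1302  ax 0.11 ay -0.22 az -0.12 | dist 0.130 ang 0
```

```bash
python3 -m inch '[{"dx":0.002,"dy":0.0005,"dz":0.03,"ax":0,"ay":-0.2,"az":-0.1,"fingers":-1},{"dx":0.002,"dy":0.0005,"dz":0.06,"ax":0,"ay":-0.2,"az":-0.1,"fingers":-1},{"dx":0.002,"dy":0.0005,"dz":0.072,"ax":0,"ay":-0.2,"az":-0.1,"fingers":-1},{"dx":0.002,"dy":0.0005,"dz":0.082,"ax":0,"ay":-0.2,"az":-0.1,"fingers":-1},{"dx":0.002,"dy":0.0004,"dz":0.09,"ax":0,"ay":-0.2,"az":-0.1,"fingers":-1},{"dx":0.002,"dy":0.0004,"dz":0.09,"ax":0,"ay":-0.2,"az":-0.1,"fingers":-1}]'
python3 g2.py
```

```text
time: 34.72
tool_pos: [0.6796, -0.0269, 0.1601]
tcp_rot: [-2.141, -1.793, 0.387]
wrist_force: [-0.8, 0.2, -1.3]
width: 0.1
kin small in mid mm [-3.   0.5 46.1] rot [-0.02  0.1  -0.02] F [ 0.2 -0.  -1.5]
t 34.725 p [ 0.6796 -0.0269  0.1601] F [-0.8  0.2 -1.3] w 0.1 q [-0.09  0.61  1.25  0.03  1.71  0.08]
dx 0.0005 dy 0.0003 dz -0.0238  ax 0.10 ay -0.02 az -0.02 | dist 0.024 ang 0
dx 0.0005 dy 0.0001 dz -0.0038  ax 0.10 ay -0.02 az -0.02 | dist 0.004 ang 0
dx 0.0006 dy -0.0000 dz 0.0162  ax 0.10 ay -0.02 az -0.02 | dist 0.016 ang 0
dx 0.0006 dy -0.0002 dz 0.0402  ax 0.10 ay -0.02 az -0.02 | dist 0.040 ang 0
```

Inside with no contact force; continue down in small steps to the floor.

```bash
python3 -m inch '[{"dx":0.0005,"dy":0,"dz":0.01,"ax":0,"ay":0,"az":0,"fingers":-1},{"dx":0.0005,"dy":0,"dz":0.02,"ax":0,"ay":0,"az":0,"fingers":-1},{"dx":0.0005,"dy":0,"dz":0.028,"ax":0,"ay":0,"az":0,"fingers":-1},{"dx":0.0005,"dy":0,"dz":0.035,"ax":0,"ay":0,"az":0,"fingers":-1},{"dx":0.0005,"dy":0,"dz":0.04,"ax":0,"ay":0,"az":0,"fingers":-1},{"dx":0.0005,"dy":0,"dz":0.043,"ax":0,"ay":0,"az":0,"fingers":-1},{"dx":0.0005,"dy":0,"dz":0.043,"ax":0,"ay":0,"az":0,"fingers":-1}]'
python3 g2.py
```

```text
time: 35.6
tool_pos: [0.6631, -0.0236, 0.1222]
tcp_rot: [-2.142, -1.794, 0.385]
wrist_force: [1.8, -1.2, 3.9]
width: 0.097
kin small in mid mm [-3.5  0.2  4.5] rot [-0.03  0.21 -0.03] F [-0.2  0.9  4.3]
t 35.6 p [ 0.6631 -0.0236  0.1222] F [ 1.8 -1.2  3.9] w 0.097 q [-0.09  0.6   1.33  0.03  1.63  0.08]
dx 0.0001 dy 0.0003 dz -0.0653  ax 0.21 ay -0.03 az -0.03 | dist 0.065 ang 0
dx 0.0001 dy 0.0001 dz -0.0453  ax 0.21 ay -0.03 az -0.03 | dist 0.045 ang 0
dx 0.0001 dy -0.0001 dz -0.0253  ax 0.21 ay -0.03 az -0.03 | dist 0.025 ang 0
dx 0.0002 dy -0.0003 dz -0.0013  ax 0.21 ay -0.03 az -0.03 | dist 0.001 ang 0
```

```bash
python3 -m inch '[{"dx":0,"dy":0,"dz":0,"ax":0,"ay":0,"az":0,"fingers":-0.5},{"dx":0,"dy":0,"dz":0,"ax":0,"ay":0,"az":0,"fingers":-0.5},{"dx":0,"dy":0,"dz":-0.01,"ax":0,"ay":0,"az":0,"fingers":-0.5},{"dx":0,"dy":0,"dz":-0.05,"ax":0,"ay":0,"az":0,"fingers":-0.5},{"dx":0,"dy":0,"dz":-0.1,"ax":0,"ay":0,"az":0,"fingers":-0.5},{"dx":0.05,"dy":0,"dz":-0.14,"ax":0,"ay":0,"az":0,"fingers":-0.5},{"dx":0.11,"dy":0,"dz":-0.14,"ax":0,"ay":0,"az":0,"fingers":-0.5},{"dx":0.17,"dy":0,"dz":-0.14,"ax":0,"ay":0,"az":0,"fingers":-0.5},{"dx":0.23,"dy":0,"dz":-0.14,"ax":0,"ay":0,"az":0,"fingers":-0.5},{"dx":0.28,"dy":0,"dz":-0.14,"ax":0,"ay":0,"az":0,"fingers":-0.5},{"dx":0.28,"dy":0,"dz":-0.14,"ax":0,"ay":0,"az":0,"fingers":-0.5}]'
python3 - <<'E'
from h import *
T=np.load("T.npy")
for c in ("side","top"):
    I,d,P=cloud(c); A=P[~np.isnan(P[...,0])&(I.max(2)<75)]; M=rot(T).inv().apply(A-T[:3])
    f=M[(abs(M[:,0]+.003)<.045)&(abs(M[:,1])<.03)&(M[:,2]<.04)&(M[:,2]>-.02)]
    if len(f)>50:
        C=np.linalg.lstsq(np.c_[f[:,:2],np.ones(len(f))],f[:,2],rcond=None)[0]; print("small floor",c,len(f),"z %.4f (want .008)"%C[2],np.degrees(C[:2]).round(2))
    q=M[(abs(M[:,1])<.03)&(abs(M[:,0])<.09)]
    for n,k in (("small tab",(q[:,0]<-.05)&(q[:,0]>-.075)),("mid tab",(q[:,0]>.06)&(q[:,0]<.08))): print(c,n,"top z",np.percentile(q[k&(q[:,2]<.13),2],98).round(4))
    for th in ("heatsink","flux_bottle","solder_reel"):
        for m in bot.masks_of(c,th)[:1]: print(c,th,round(m["p"],2),np.nanpercentile(P[m["region"]],[5,50,95],axis=0).round(3).tolist())
    if c=="top": cv2.imwrite("pics/z.png",cv2.resize(I[70:230,150:480],(800,388),interpolation=cv2.INTER_CUBIC))
rows()
E
```

```text
time: 36.98
tool_pos: [0.7677, 0.2477, 0.2483]
tcp_rot: [-2.136, -1.8, 0.386]
wrist_force: [0.5, -0.5, -0.8]
width: 0.253
side small tab top z 0.1071
side mid tab top z 0.0908
side heatsink 0.89 [[0.607, -0.311, 0.006], [0.636, -0.26, 0.045], [0.664, -0.242, 0.078]]
side flux_bottle 0.75 [[0.413, 0.061, 0.01], [0.425, 0.077, 0.052], [0.444, 0.087, 0.091]]
side solder_reel 0.85 [[0.404, -0.089, 0.005], [0.424, -0.057, 0.047], [0.454, -0.04, 0.051]]
small floor top 217 z 0.0079 (want .008) [ 0.26 -0.26]
top small tab top z 0.1079
top mid tab top z 0.093
top heatsink 0.74 [[0.608, -0.285, 0.004], [0.636, -0.26, 0.058], [0.663, -0.241, 0.077]]
top solder_reel 0.67 [[0.402, -0.093, 0.001], [0.428, -0.067, 0.047], [0.456, -0.041, 0.05]]
t 37.375 p [0.7687 0.2405 0.2501] F [-0.3 -0.4  1.1] w 0.25 q [0.2  0.84 0.72 0.16 1.98 0.41]
```

View pics/z.png

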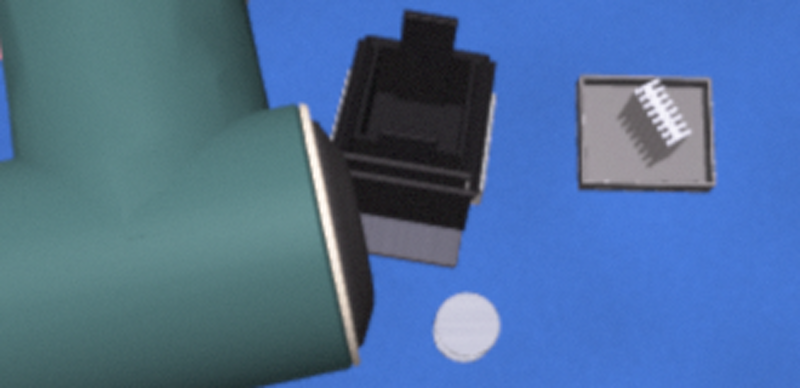

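```bash
python3 -c "
from workcell import bot
print(bot.finish_job())"
```

```text
the job is handed in; nothing more can be done
None
```

The station is cleared and the job is handed in, at about 37 s of the allowed 72 s. I did the steps in the order asked:

1. **Heat sink:** it stands upright in the grey tray, with its top at about 78 mm.
2. **Middle tote:** it is pressed past the clips with the fingers on its floor, at about 42 N on the wrist. Its inner floor then measured 3.6–3.9 mm above the largest tote's floor (should be 4 mm) and within 0.5° of square. The largest tote had not moved.
3. **Small tote:** it is nested in the middle one with its tab at the opposite end. Its inner floor measured 7.9 mm above the largest tote's floor (should be 8 mm), with about 0.3° of slope. I lowered it until it touched the floor at about 4 N and did not press it again.

The reel was where it started in both cameras. The bottle was too, but I could only check it with the side camera because the arm hid it from the top one.

**What went wrong or disagreed:**
- **Tool position:** the reported TCP lies about 39 mm beyond the real fingertips. My first two heat-sink grasps closed in the air, so I measured the offset from the camera depth and corrected for it.
- **Largest tote's position:** my first fit of it was 3.7 mm out along its length. The middle tote caught on the rim three times, at up to about 33 N on the wrist, and tipped about 4° in the grip. I corrected the position and the tilt, and it then went in with no contact force.
- **Tab height:** the small tote's tab measured 107–108 mm against an expected 109 mm, which is within measurement error.

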